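Pack the service tub and snap its lid shut

ROBOT

A 6-joint arm with a two-finger parallel gripper is mounted at the origin on a cart in front of the work surface, level with it; the furniture and walls round the work are solid. World frame = base frame: x ahead of the robot, y to its left, z up, the work surface at z = 0. Lengths are in m, angles in rad, forces in N, time in s.
With the tool pointing down it reaches from about 0.3 to 0.775 m from the base axis. Payload 14.6 kg.
Tool frame: the origin (TCP) lies on the centre line of the jaws, within the pads' length; the fingertips stand ctrl.tcp_to_tips ahead of it and the grasp point (between the pads) lies 2 mm behind it (ctrl.tcp_to_tips is the distance from the TCP to the fingertips, in m); z points along the fingers, y is the line along which they close (so a half turn about z gives the same grasp; the last joint's range is limited). The gripper opens to 94 mm and grips with 3 to 60 N. Pads are 16 mm wide; open, the fingers measure 119 mm over their backs; the gripper's body (75 mm by 177 mm) begins 78 mm behind the grasp point.
Start: joints at [-1.274, 0.3, 1.521, -0, 1.321, -0.067], TCP at [0.196, -0.514, 0.222] pointing down, gripper open.
Joint ranges: [-3.03, 3.03], [-0.79, 2.21], [0.23, 2.52], [-1.04, 4.18], [0, 3.07], [-2.55, 2.55]. Speed limits (rad/s): [2.22, 2.22, 2.57, 3.14, 3.14, 3.14].

INTERFACE

Orientations are given as [roll, pitch, yaw] about the fixed x, y, z axes, in that order (R = Rz(yaw) Ry(pitch) Rx(roll)).
In Python, from station import telemetry, viewer, hand_in, ctrl gives the robot as it stands.
- The arm moves only by the tool step_arm, never from a script. Its argument "plan" is a list of rows, each an object of numbers: "dx", "dy", "dz": the shift along the tool's x, y, z scaled (see below); "rx", "ry", "rz": the turn, a rotation vector about the tool's x, y, z scaled (see below); "claw": the closure, from 0 (fully open) to 1 (shut). In form: [{"dx": .., "dy": .., "dz": .., "rx": .., "ry": .., "rz": .., "claw": ..}, ...]. A call has 1 to 10 rows; each row shifts and turns the commanded pose from where the row before left it, along the tool's axes as they then stand; what a row does not reach is not made up. The controller multiplies each number of a shift by 0.1 m and each number of a turn by 90 degrees. A row lasts 1/10 s, in which the tool goes at most 50 mm and 8.59 degrees, less where a joint would pass 70% of its speed; a pose out of reach is approached as far as the arm can. A call with a number of a shift or a turn outside -1 to 1 is refused whole. A call with a gripper value outside its range is refused whole. The fingers move at their own pace and stop on an object; "grip_force" is the grip in N (left out, the last holds). Time passes only in rows, so rows that do not move let the fingers close. It gives the time, the measured TCP pose, the force, the opening and the grip force at its end, in the units of the state.
- telemetry.get_obs(): the state, without advancing time (a new reading comes with each control period).
- viewer.camera(name): name is "scene" or "top" or "wrist"; returns a dict with "img" (384x512x3 uint8, red, green, blue), "z_map" (384x512 float32, m along the optical axis (not along the pixel's ray), 0 where there is no reading), "fx", "fy", "cx", "cy" (pixels), "R" (3x3) and "t" (3): a world point X has camera coordinates R X + t; the wrist camera has in their place "tool_from_camera" (4x4, takes a point from camera to tool coordinates, whose origin is the TCP and whose axes are the flange's). Camera axes: x right, y down, z forward; pixel columns grow to the right and rows downward; lengths in m; the calibration is good to about 2 mm. A picture is of the moment at which its call begins: read the wrist's pose just before it.
- hand_in(): hands the job in; it is judged then, once.
Trained networks look in a picture, given as the dict that the camera call returned (one of the last four; its "shot" number tells which), for a name from the list of things; names that differ only in an ending like _2 or _b are one class to them, and where a whole thing is asked for, a point or a joint stands for the part that bears it (a point fixed in the world has none). Each returns a list of dicts, best first, with "score" (0 to 1); they miss things now and then, are a little off and sometimes report something else, mostly with a low value. They report only what shows in the picture. A call takes as long as a camera call.
- viewer.recognise(target, picture): "rect" ([left, top, right, bottom] in pixels, round what is visible of it).
The state is a dict: "time_s": time; "qpos": joint angles; "joint_vel": joint speeds; "tau": joint torques, N m; "ee_pos": TCP position; "eef_rot": TCP orientation; "force": force on the tool from outside, world axes, zero at the start; "moment": the same for the moment, N m; "grip_width": finger opening in m; "grip_force": force on a finger pad.
Only numpy, scipy, OpenCV 4.12 (cv2) and the standard library are available. Lean on these libraries where they do the work, as an engineer would, in place of code of your own. Each camera call takes 0.05 s, during which the arm holds its last target. There are 200 camera calls.

TASK

Pack the grey service tub: lay the adapter, the hex key set and the small parts box (whichever of them lie on the front half of the bench; a similar blue-lidded box far back at the right stays there) flat inside it, then put the lid on and press the four snap tabs round the rim down one after another until each one snaps flat over the lid. Then check that the lid is held by tugging its sprung handle straight up with about 10 N (the handle rises 1 mm per newton; never over 17 N) for a moment, and let it go. Leave the pliers and the calculator where they are.

Things in the scene. Friction and masses are not known exactly. Their poses are not given: they have to be found in the camera images.
- tub: Open grey tub fixed to the bench, 120 (x) x 212 (y) x 40 mm outside; walls and floor 4 mm (inside 112 x 204, 36 deep). Origin: centre of its underside, on the bench. A bracket with a snap tab stands out 35 mm from the middle of each side. Seated, the lid's origin is 40 mm above the tub's and its axes lie along the tub's (either way round).
- lid: Grey lid of the tub, loose: plate 120 (x) x 212 (y) x 6 mm, origin at the centre of the plate's underside. A rounded lip reaches 5 mm below the plate and enters the tub with 3.5 mm play on each side; lying on the bench, the origin is 5 mm up. Mass with handle about 0.26 kg. The black T-handle stands on its centre.
- handle_grip (a point): Centre of the black T-handle on the lid: bar 26 mm along the lid's x, 46 mm along its y, 20 mm high; 31 mm above the lid's origin when not pulled (underside of the bar 15 mm above the lid's upper face).
- handle (a joint): How far the sprung T-handle is pulled up out of the lid, m: 0 at rest, 0.001 for each newton of pull, stop at 0.020. Carrying the free lid shows about 0.002; only a lid held by its tabs lets it go further.
- tab_front (a joint): Snap tab at the middle of the tub's -x side: steel, 38 x 26 x 4 mm, hinge pin 30 mm outside the tub's wall, 50 mm up. Rad: 0 = open (slants up 50 degrees towards the tub, free end 80 mm up), 0.87 = flat over the lid's edge (overlap 8 mm; upper face 52 mm up). Springs back from under half way, snaps over beyond it and stays; needs about 5 to 12 N.
- tab_front_pad (a point): Ribbed pad on the upper face of the front tab, 12 mm along it from the hinge pin (it swings with the tab). Press straight down with closed fingers centred 11 to 14 mm inward of the hinge pin, over the middle of the tab's width, until the tips are 52 mm above the bench.
- tab_back (a joint): Snap tab at the middle of the tub's +x side: steel, 38 x 26 x 4 mm, hinge pin 30 mm outside the tub's wall, 50 mm up. Rad: 0 = open (slants up 50 degrees towards the tub, free end 80 mm up), 0.87 = flat over the lid's edge (overlap 8 mm; upper face 52 mm up). Springs back from under half way, snaps over beyond it and stays; needs about 5 to 12 N.
- tab_back_pad (a point): Ribbed pad on the upper face of the back tab, 12 mm along it from the hinge pin (it swings with the tab). Press straight down with closed fingers centred 11 to 14 mm inward of the hinge pin, over the middle of the tab's width, until the tips are 52 mm above the bench.
- tab_left (a joint): Snap tab at the middle of the tub's +y side: steel, 38 x 26 x 4 mm, hinge pin 30 mm outside the tub's wall, 50 mm up. Rad: 0 = open (slants up 50 degrees towards the tub, free end 80 mm up), 0.87 = flat over the lid's edge (overlap 8 mm; upper face 52 mm up). Springs back from under half way, snaps over beyond it and stays; needs about 5 to 12 N.
- tab_left_pad (a point): Ribbed pad on the upper face of the left tab, 12 mm along it from the hinge pin (it swings with the tab). Press straight down with closed fingers centred 11 to 14 mm inward of the hinge pin, over the middle of the tab's width, until the tips are 52 mm above the bench.
- tab_right (a joint): Snap tab at the middle of the tub's -y side: steel, 38 x 26 x 4 mm, hinge pin 30 mm outside the tub's wall, 50 mm up. Rad: 0 = open (slants up 50 degrees towards the tub, free end 80 mm up), 0.87 = flat over the lid's edge (overlap 8 mm; upper face 52 mm up). Springs back from under half way, snaps over beyond it and stays; needs about 5 to 12 N.
- tab_right_pad (a point): Ribbed pad on the upper face of the right tab, 12 mm along it from the hinge pin (it swings with the tab). Press straight down with closed fingers centred 11 to 14 mm inward of the hinge pin, over the middle of the tab's width, until the tips are 52 mm above the bench.
- adapter: White power adapter block 46 (x) x 72 (y) x 28 mm, 0.1 kg, origin at the centre of its underside. May be absent.
- hex_keys: Blue folding hex key set, solid 20 (x; 30 over its ends) x 90 (y) x 26 mm, 0.12 kg, origin at the centre of its underside. May be absent.
- parts_box: Small closed plastic box with a blue lid, 53 (x) x 75 (y) x 26 mm, 0.06 kg, origin at the centre of its underside. May be absent. (A similar box that stands far back at the right, beside the fixture with the hoses, is not it.)
- pliers: Red-handled pliers 58 x 160 x 14 mm lying on the bench; not part of the job.
- calculator: Pocket calculator 128 x 78 x 16 mm at the back, left of the power strip; not part of the job. Before it a stiff power cord hangs from above to the strip's front end (x 0.61 to 0.70, y 0.02 to 0.17 in the robot's frame, up past 1 m): keep the arm and gripper clear of it.

How it is judged:
By the outcome, as a careful person would: the job done as asked, in the order asked, and still so for the second after the job is handed in, with the robot touching nothing.
Of adapter, hex_keys, parts_box only 2 to 3 are there at a start; the rules pass over those that are not, and their reading is None.
At some moment in a run one of adapter, hex_keys, parts_box may be knocked a few centimetres aside while the robot is not near it.
Once in a run the grip may slacken for a moment while it holds something.
It also fails if it takes over 208 s, if anything falls off the work surface, if the arm or the gripper's body presses on something with over 40 N, if the wrist force passes 120 N, or if a joint passes its speed limit or range.

## Working session

There is one attempt and no reset: what is moved stays moved. The work goes in short steps, Python scripts to look and compute and a tool call to move; the robot and the scene stay as the last step left them, time stands still between calls to the robot, and variables do not carry over. Pictures are saved under pics/ and viewed, at most 14 in all, crops included, and the job is handed in when it is done.

Besides the shell and the picture viewer there is one more tool, called as name(argument=value, ...), one argument or row to a line, values as JSON. step_arm: Moves the arm, as the interface text tells. Shifts and turns lie within -1 to 1; 1 stands for 0.1 m of shift or 90 degrees of turn. Its arguments: {"type":"object","properties":{"plan":{"type":"array"},"grip_force":{"type":"number"}},"required":["plan"]}

```bash
mkdir -p pics; ls; cat > h.py <<'E'
from station import telemetry, viewer, hand_in, ctrl
import numpy as np, cv2
def save(p,name,crop=None,k=1):
    im=cv2.cvtColor(p["img"],cv2.COLOR_RGB2BGR)
    if crop: im=im[crop[1]:crop[3],crop[0]:crop[2]]
    cv2.imwrite("pics/"+name+".png",cv2.resize(im,None,fx=k,fy=k))
def cloud(p):
    z=p["z_map"]; v,u=np.indices(z.shape)
    X=np.stack([(u-p["cx"])/p["fx"]*z,(v-p["cy"])/p["fy"]*z,z],-1)
    if "R" in p: W=(X-np.array(p["t"]))@np.array(p["R"])
    else:
        from scipy.spatial.transform import Rotation as Ro
        o=p["obs"]; T=np.array(p["tool_from_camera"]); X=X@T[:3,:3].T+T[:3,3]
        W=X@Ro.from_euler("xyz",o["eef_rot"]).as_matrix().T+np.array(o["ee_pos"])
    W[z<=0]=np.nan
    return W
def shot(n):
    o=telemetry.get_obs(); p=viewer.camera(n); p["obs"]=o; return p
def rec(p,n):
    return [(round(d["score"],2),[int(x) for x in d["rect"]]) for d in viewer.recognise(n,p)[:3]]
E
python3 - <<'E'
from h import *
o=telemetry.get_obs(); print({k:np.round(v,3).tolist() for k,v in o.items()}); print(ctrl.tcp_to_tips)
a=shot("top"); b=shot("scene")
ims=[cv2.cvtColor(x["img"],cv2.COLOR_RGB2BGR) for x in (a,b)]
cv2.imwrite("pics/top.png",cv2.resize(ims[0],None,fx=1.5,fy=1.5)); cv2.imwrite("pics/scene.png",cv2.resize(ims[1],None,fx=1.5,fy=1.5))
W=cloud(a)
for n in ["tub","lid","handle_grip","tab_front","tab_back","tab_left","tab_right","adapter","hex_keys","parts_box","pliers"]:
    r=rec(a,n); print(n,r)
    for s,q in r[:2]:
        u,v=(q[0]+q[2])//2,(q[1]+q[3])//2; print("   ",np.round(W[v,u],3), np.round(W[q[1],q[0]],3),np.round(W[q[3]-1,q[2]-1],3))
E
```

```text
pics
{'time_s': 0.0, 'qpos': [-1.274, 0.3, 1.522, -0.0, 1.321, -0.067], 'joint_vel': [0.0, -0.001, -0.0, -0.0, 0.0, 0.0], 'tau': [-0.002, -53.181, -35.273, 0.071, 0.024, -0.0], 'ee_pos': [0.196, -0.514, 0.222], 'eef_rot': [-3.14, -0.0, 0.364], 'force': [-0.164, 0.086, 0.758], 'moment': [0.024, 0.022, -0.014], 'grip_force': 0.0, 'grip_width': 0.094}
0.017
tub [(0.68, [297, 166, 398, 235]), (0.56, [243, 218, 260, 251])]
    [ 0.515 -0.273  0.007] [ 0.617 -0.132  0.002] [ 0.415 -0.413  0.004]
    [0.424 0.004 0.03 ] [ 0.469  0.027 -0.001] [ 0.376 -0.017 -0.002]
lid [(0.87, [163, 172, 206, 249])]
    [0.495 0.189 0.043] [ 0.607  0.258 -0.001] [0.385 0.138 0.001]
handle_grip [(0.48, [177, 201, 187, 217])]
    [0.498 0.194 0.046] [0.521 0.215 0.012] [0.478 0.184 0.041]
tab_front [(0.55, [350, 225, 360, 233])]
    [ 0.435 -0.277  0.07 ] [ 0.445 -0.273  0.034] [ 0.423 -0.305  0.005]
tab_back [(0.65, [337, 169, 348, 178])]
    [ 0.588 -0.249  0.061] [ 0.606 -0.247  0.003] [ 0.575 -0.258  0.078]
tab_left [(0.64, [175, 199, 186, 219]), (0.62, [297, 204, 307, 214])]
    [0.498 0.2   0.047] [0.527 0.222 0.008] [0.472 0.193 0.011]
    [ 0.491 -0.137  0.064] [ 0.506 -0.125  0.051] [ 0.48  -0.146  0.071]
tab_right [(0.43, [391, 189, 395, 198])]
    [ 0.53  -0.383  0.071] [ 0.545 -0.402  0.002] [ 0.519 -0.386  0.07 ]
adapter [(0.88, [246, 220, 264, 253]), (0.38, [174, 199, 187, 217])]
    [ 0.418 -0.007  0.024] [0.463 0.019 0.001] [ 0.37  -0.029 -0.005]
    [0.5   0.2   0.047] [0.527 0.224 0.009] [0.478 0.184 0.041]
hex_keys []
parts_box [(0.78, [252, 185, 272, 210])]
    [ 0.528 -0.029  0.027] [ 0.562 -0.001  0.024] [ 0.493 -0.054  0.003]
pliers [(0.63, [126, 143, 178, 171])]
    [ 0.652  0.291 -0.004] [ 0.694  0.366 -0.   ] [0.612 0.217 0.   ]
```

View pics/top.png

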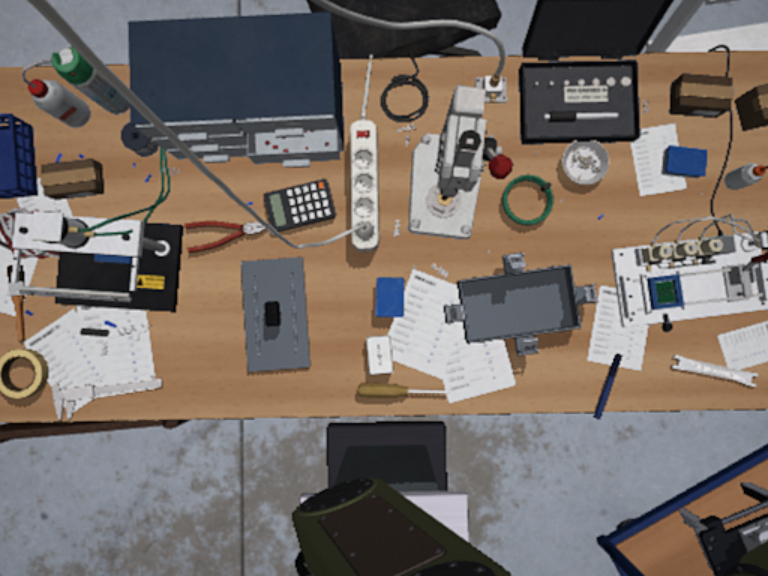

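View pics/scene.png

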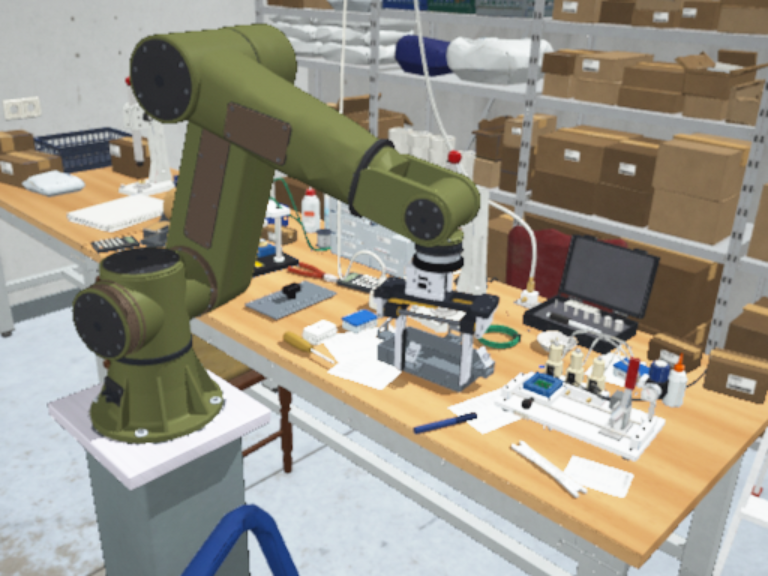

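The top view shows the tub at (515,305), the lid at (275,315), the parts box at (390,297) and the adapter at (378,355). No hex key set is visible; the far blue box is at (685,160). The blue pen at (607,385) is too long and thin to be the hex keys. Next I fit the shapes from depth.

```bash
cat >> h.py <<'E'
def fit(W,box,zl,zh,g=0.001):
    "min-area rectangle in world xy of points in box=(x0,x1,y0,y1) and height band"
    P=W.reshape(-1,3); P=P[np.isfinite(P).all(1)]
    m=(P[:,0]>box[0])&(P[:,0]<box[1])&(P[:,1]>box[2])&(P[:,1]<box[3])&(P[:,2]>zl)&(P[:,2]<zh)
    Q=P[m]; r=cv2.minAreaRect((Q[:,:2]*1000).astype(np.float32))
    (cx,cy),(w,h),a=r
    if w>h: w,h,a=h,w,a+90   # h long; w-direction angle a -> short axis dir
    a=(a+90)%180-90
    return dict(c=(round(cx,1),round(cy,1)),short=round(w,1),long=round(h,1),short_axis_deg=round(a,1),n=int(m.sum()),z=round(float(np.median(Q[:,2])),4))
E
python3 - <<'E'
from h import *
for n in ["top","scene"]:
    W=cloud(shot(n)); print(n)
    print("tub",fit(W,(.42,.61,-.40,-.13),.032,.046))
    print("tub inner",fit(W,(.44,.59,-.39,-.15),-.002,.012))
    print("lid",fit(W,(.36,.63,.11,.29),.006,.02))
    print("handle",fit(W,(.43,.56,.14,.25),.030,.06))
    print("adapter",fit(W,(.35,.475,-.05,.04),.017,.04))
    print("box",fit(W,(.48,.58,-.075,.02),.016,.04))
E
```

```text
top
tub {'c': (510.1, -265.9), 'short': 179.4, 'long': 258.2, 'short_axis_deg': -9.2, 'n': 622, 'z': 0.0384}
tub inner {'c': (515.0, -270.0), 'short': 149.7, 'long': 240.0, 'short_axis_deg': -0.0, 'n': 3400, 'z': 0.0036}
lid {'c': (497.4, 191.0), 'short': 132.7, 'long': 212.0, 'short_axis_deg': -86.8, 'n': 2847, 'z': 0.0103}
handle {'c': (497.5, 196.1), 'short': 26.4, 'long': 45.1, 'short_axis_deg': -89.3, 'n': 162, 'z': 0.0443}
adapter {'c': (401.4, -5.2), 'short': 87.3, 'long': 101.1, 'short_axis_deg': 88.9, 'n': 516, 'z': 0.0267}
box {'c': (525.2, -22.9), 'short': 51.1, 'long': 74.1, 'short_axis_deg': 89.0, 'n': 504, 'z': 0.0259}
scene
tub {'c': (510.4, -266.0), 'short': 180.7, 'long': 266.3, 'short_axis_deg': -6.8, 'n': 384, 'z': 0.0352}
tub inner {'c': (513.5, -270.4), 'short': 149.7, 'long': 237.0, 'short_axis_deg': 0.7, 'n': 648, 'z': 0.0021}
lid {'c': (491.4, 196.9), 'short': 126.1, 'long': 214.1, 'short_axis_deg': -86.9, 'n': 555, 'z': 0.0083}
handle {'c': (491.0, 198.7), 'short': 29.3, 'long': 51.9, 'short_axis_deg': -82.7, 'n': 64, 'z': 0.0405}
adapter {'c': (399.5, 4.7), 'short': 63.1, 'long': 98.2, 'short_axis_deg': -89.4, 'n': 164, 'z': 0.0244}
box {'c': (523.3, -21.8), 'short': 59.7, 'long': 83.9, 'short_axis_deg': 87.5, 'n': 173, 'z': 0.0226}
```

step_arm(
  plan=[
    {"dx":0.48,"dy":-0.143,"dz":-0.04},
    {"dx":0.48,"dy":-0.143,"dz":-0.04},
    {"dx":0.48,"dy":-0.143,"dz":-0.04},
    {"dx":0.48,"dy":-0.143,"dz":-0.04},
    {"dx":0.48,"dy":-0.143,"dz":-0.04},
    {"dx":0.48,"dy":-0.143,"dz":-0.04},
    {"dx":0.48,"dy":-0.143,"dz":-0.04},
    {"dx":0.48,"dy":-0.143,"dz":-0.04},
    {"rz":0.0635},
    {"rz":0.0635},
  ],
)

```text
$.plan[0]: bad value
```

```bash
cat >> h.py <<'E'
def to(x,y,z=None,yaw=None):
    "remaining travel to a target, in tool units (translation along present axes)"
    from scipy.spatial.transform import Rotation as Ro
    o=telemetry.get_obs(); R=Ro.from_euler("xyz",o["eef_rot"]).as_matrix(); p=np.array(o["ee_pos"])
    d=np.array([x,y,p[2] if z is None else z])-p
    s=R.T@d/0.1
    e="" if yaw is None else " rz %.3f"%(-np.degrees((yaw-o["eef_rot"][2]+np.pi)%(2*np.pi)-np.pi)/90)
    print("to",np.round(s,3),e)
def st():
    o=telemetry.get_obs(); print("t",round(o["time_s"],2),"p",np.round(o["ee_pos"],4),"rot",np.round(o["eef_rot"],4),"F",np.round(o["force"],1),"w",round(o["grip_width"],4),"gf",round(o["grip_force"],1))
E
python3 - <<'E'
from h import *
st(); a=shot("wrist"); save(a,"w1"); W=cloud(a)
np.save("w1.npy",W); st()
P=W.reshape(-1,3);print(np.nanmin(P,0),np.nanmax(P,0))
E
```

```text
t 0.75 p [ 0.1957 -0.514   0.2225] rot [3.1416 0.     0.3638] F [ 0.5  0.1 -0. ] w 0.0938 gf 0.0
t 0.8 p [ 0.1957 -0.514   0.2225] rot [ 3.1416 -0.      0.3638] F [ 0.  -0.2  0.4] w 0.0941 gf 0.0
[-0.83287188 -1.86392468 -0.75062749] [0.53361289 0.50358205 0.3401701 ]
```

View pics/w1.png

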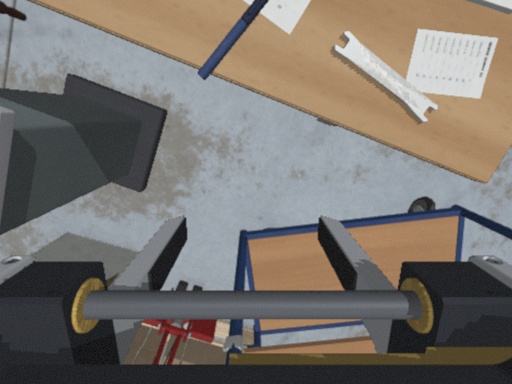

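The move was refused because each row needs every key. The wrist picture shows the start pose: fingers at the bottom, the pen at (230,40) and the bench front edge.

step_arm(
  plan=[
    {"dx":0.48,"dy":-0.143,"dz":-0.04,"rx":0,"ry":0,"rz":0,"claw":0},
    {"dx":0.48,"dy":-0.143,"dz":-0.04,"rx":0,"ry":0,"rz":0,"claw":0},
    {"dx":0.48,"dy":-0.143,"dz":-0.04,"rx":0,"ry":0,"rz":0,"claw":0},
    {"dx":0.48,"dy":-0.143,"dz":-0.04,"rx":0,"ry":0,"rz":0,"claw":0},
    {"dx":0.48,"dy":-0.143,"dz":-0.04,"rx":0,"ry":0,"rz":0,"claw":0},
    {"dx":0.48,"dy":-0.143,"dz":-0.04,"rx":0,"ry":0,"rz":0,"claw":0},
    {"dx":0.48,"dy":-0.143,"dz":-0.04,"rx":0,"ry":0,"rz":0,"claw":0},
    {"dx":0.0,"dy":0,"dz":0,"rx":0,"ry":0,"rz":0.0635,"claw":0},
    {"dx":0.0,"dy":0,"dz":0,"rx":0,"ry":0,"rz":0.0635,"claw":0},
    {"dx":0,"dy":0,"dz":0,"rx":0,"ry":0,"rz":0,"claw":0},
  ],
)

```text
time_s: 1.8
ee_pos: [0.473, -0.3016, 0.2502]
eef_rot: [-3.141, 0.0, 0.163]
force: [-1.5, 0.3, -0.1]
grip_width: 0.0939
grip_force: 0.0
```

```bash
python3 - <<'E'
from h import *
st(); a=shot("wrist"); save(a,"w2"); W=cloud(a)
np.save("w2.npy",W)
from h import *
for n in ["tub","tab_front","tab_back","tab_left","tab_right","hex_keys"]: print(n,rec(a,n))
E
```

```text
t 1.8 p [ 0.473  -0.3016  0.2502] rot [-3.1415e+00  1.0000e-04  1.6340e-01] F [-1.5  0.3 -0.1] w 0.0939 gf 0.0
tub [(0.62, [119, 68, 334, 206])]
tab_front [(0.55, [213, 192, 234, 210])]
tab_back [(0.97, [216, 67, 237, 90])]
tab_left []
tab_right [(0.82, [312, 137, 332, 157])]
hex_keys [(0.66, [213, 68, 240, 91])]
```

View pics/w2.png

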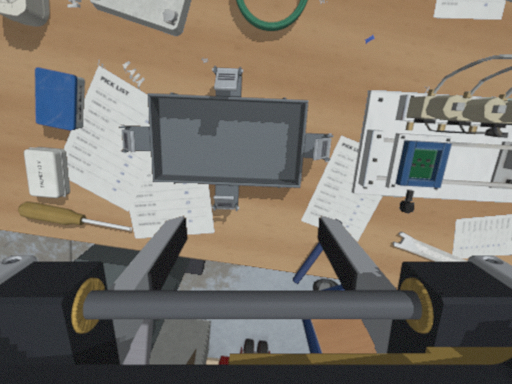

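The wrist view shows the tub rim at (150..305, 95..188) with its four tabs, the blue box at (59,98) and the adapter at (46,173). I fit the tub rim, box and adapter.

```bash
cat >> h.py <<'E'
from scipy.optimize import least_squares
def fitrect(Q,x0,y0,yaw0,a,b):
    "fit outline of half sizes a,b to points Q (xy)"
    def f(p):
        c,s=np.cos(p[2]),np.sin(p[2]); d=Q-p[:2]
        u=np.abs(d[:,0]*c+d[:,1]*s)-a; v=np.abs(-d[:,0]*s+d[:,1]*c)-b
        return np.hypot(np.maximum(u,0),np.maximum(v,0))+np.minimum(np.maximum(u,v),0)
    r=least_squares(f,[x0,y0,yaw0],loss="soft_l1",f_scale=.003)
    return r.x,np.median(np.abs(f(r.x)))
def sel(W,box,zl,zh):
    P=W.reshape(-1,3); P=P[np.isfinite(P).all(1)]
    return P[(P[:,0]>box[0])&(P[:,0]<box[1])&(P[:,1]>box[2])&(P[:,1]<box[3])&(P[:,2]>zl)&(P[:,2]<zh)]
def face(W,box,zl,zh):
    Q=sel(W,box,zl,zh); r=cv2.minAreaRect((Q[:,:2]*1000).astype(np.float32)); return np.round(r[0],1),np.round(r[1],1),round(r[2],1),len(Q),round(float(np.median(Q[:,2])),4)
E
python3 - <<'E'
from h import *
W=np.load("w2.npy")
Q=sel(W,(.43,.60,-.39,-.14),.034,.045)
print(len(Q),np.median(Q[:,2]))
x,e=fitrect(Q[:,:2],.513,-.265,.165,.058,.104); print("tub",x,e)
c,s=np.cos(x[2]),np.sin(x[2])
for n,d in dict(front=(-.0775,0),back=(.0775,0),left=(0,.1235),right=(0,-.1235)).items(): print(n,np.round([x[0]+c*d[0]-s*d[1],x[1]+s*d[0]+c*d[1]],4))
T=sel(W,(.40,.63,-.43,-.1),.055,.09)
lab=np.round(T[:,:2],3)
for n,d in dict(front=(-.075,0),back=(.075,0),left=(0,.12),right=(0,-.12)).items():
    p=np.array([x[0]+c*d[0]-s*d[1],x[1]+s*d[0]+c*d[1]]); m=np.hypot(*(T[:,:2]-p).T)<.025
    q=T[m][:,:2]-x[:2]; loc=np.c_[q@[c,s],q@[-s,c]]; print(n,m.sum(),loc.min(0).round(4),loc.max(0).round(4))
print("box",face(W,(.47,.58,-.08,.02),.018,.04)); print("adapter",face(W,(.378,.475,-.06,.04),.018,.04))
E
```

```text
2579 0.036863966991718705
tub [ 0.50901358 -0.26186663  0.12214062] 0.0018173599148062283
front [ 0.4321 -0.2713]
back [ 0.5859 -0.2524]
left [ 0.494  -0.1393]
right [ 0.5241 -0.3844]
front 210 [-0.0869 -0.0129] [-0.0644  0.013 ]
back 395 [ 0.0644 -0.0128] [0.0877 0.0131]
left 216 [-0.0128  0.1101] [0.013  0.1328]
right 276 [-0.0129 -0.1335] [ 0.0129 -0.1101]
box (array([526.3, -21.3]), array([54.5, 75.2]), 88.2, 2342, 0.0243)
adapter (array([ 4.185e+02, -3.000e-01]), array([70.4, 46. ]), 4.1, 1567, 0.026)
```

```bash
python3 - <<'E'
from h import *
a=shot("wrist"); print(np.round(a["tool_from_camera"],3)); to(.526,-.021,.15,-.031)
E
```

```text
[[ 0.001 -0.963 -0.27   0.078]
 [ 1.     0.001  0.     0.   ]
 [-0.    -0.27   0.963 -0.161]
 [ 0.     0.     0.     1.   ]]
to [ 0.988 -2.685  1.003]  rz 0.125
```

step_arm(
  plan=[
    {"dx":0.141,"dy":-0.3836,"dz":0.1,"rx":0,"ry":0,"rz":0,"claw":0},
    {"dx":0.141,"dy":-0.3836,"dz":0.1,"rx":0,"ry":0,"rz":0,"claw":0},
    {"dx":0.141,"dy":-0.3836,"dz":0.1,"rx":0,"ry":0,"rz":0,"claw":0},
    {"dx":0.141,"dy":-0.3836,"dz":0.1,"rx":0,"ry":0,"rz":0,"claw":0},
    {"dx":0.141,"dy":-0.3836,"dz":0.2,"rx":0,"ry":0,"rz":0,"claw":0},
    {"dx":0.141,"dy":-0.3836,"dz":0.2,"rx":0,"ry":0,"rz":0,"claw":0},
    {"dx":0.141,"dy":-0.3836,"dz":0.2,"rx":0,"ry":0,"rz":0,"claw":0},
    {"dx":0,"dy":0,"dz":0,"rx":0,"ry":0,"rz":0.0625,"claw":0},
    {"dx":0,"dy":0,"dz":0,"rx":0,"ry":0,"rz":0.0625,"claw":0},
    {"dx":0,"dy":0,"dz":0,"rx":0,"ry":0,"rz":0,"claw":0},
  ],
)

```text
time_s: 3.2
ee_pos: [0.5262, -0.0207, 0.1503]
eef_rot: [3.142, 0.0, -0.033]
force: [-0.7, 0.7, 0.6]
grip_width: 0.0939
grip_force: 0.0
```

```bash
python3 - <<'E'
from h import *
st(); a=shot("wrist"); W=cloud(a); print("box",face(W,(.47,.58,-.08,.03),.018,.04)); print(rec(a,"parts_box"),rec(a,"adapter"));to(.526,-.021,.014,-.031)
print("adapter",face(W,(.378,.475,-.06,.04),.018,.04))
E
```

```text
t 3.2 p [ 0.5262 -0.0207  0.1503] rot [ 3.1416e+00  1.0000e-04 -3.2700e-02] F [-0.7  0.7  0.6] w 0.0939 gf 0.0
box (array([526.7, -20.8]), array([53. , 74.7]), 87.8, 3140, 0.0245)
[] [(0.7, [220, 238, 258, 286])]
to [-3.000e-03 -1.000e-03  1.364e+00]  rz 0.001
adapter (array([423.8,   1.1]), array([61. , 44.4]), 4.1, 1595, 0.0262)
```

step_arm(
  plan=[
    {"dx":0,"dy":0,"dz":0.4,"rx":0,"ry":0,"rz":0,"claw":0},
    {"dx":0,"dy":0,"dz":0.4,"rx":0,"ry":0,"rz":0,"claw":0},
    {"dx":0,"dy":0,"dz":0.3,"rx":0,"ry":0,"rz":0,"claw":0},
    {"dx":0,"dy":0,"dz":0.2,"rx":0,"ry":0,"rz":0,"claw":0},
    {"dx":0,"dy":0,"dz":0,"rx":0,"ry":0,"rz":0,"claw":1},
    {"dx":0,"dy":0,"dz":0,"rx":0,"ry":0,"rz":0,"claw":1},
    {"dx":0,"dy":0,"dz":0,"rx":0,"ry":0,"rz":0,"claw":1},
    {"dx":0,"dy":0,"dz":0,"rx":0,"ry":0,"rz":0,"claw":1},
    {"dx":0,"dy":0,"dz":0,"rx":0,"ry":0,"rz":0,"claw":1},
    {"dx":0,"dy":0,"dz":0,"rx":0,"ry":0,"rz":0,"claw":1},
  ],
  grip_force=25,
)

```text
time_s: 4.35
ee_pos: [0.5263, -0.0209, 0.0206]
eef_rot: [3.142, -0.0, -0.032]
force: [-0.7, -0.3, 1.5]
grip_width: 0.0526
grip_force: 25.0
```

step_arm(
  plan=[
    {"dx":0,"dy":0,"dz":-0.3,"rx":0,"ry":0,"rz":0,"claw":1},
    {"dx":0,"dy":0,"dz":-0.45,"rx":0,"ry":0,"rz":0,"claw":1},
    {"dx":0,"dy":0,"dz":-0.45,"rx":0,"ry":0,"rz":0,"claw":1},
    {"dx":-0.034,"dy":0.388,"dz":0,"rx":0,"ry":0,"rz":0,"claw":1},
    {"dx":-0.034,"dy":0.388,"dz":0,"rx":0,"ry":0,"rz":0,"claw":1},
    {"dx":-0.034,"dy":0.388,"dz":0,"rx":0,"ry":0,"rz":0,"claw":1},
    {"dx":-0.034,"dy":0.388,"dz":0,"rx":0,"ry":0,"rz":0,"claw":1},
    {"dx":-0.034,"dy":0.388,"dz":0,"rx":0,"ry":0,"rz":0,"claw":1},
    {"dx":0,"dy":0,"dz":0,"rx":0,"ry":0,"rz":-0.049,"claw":1},
    {"dx":0,"dy":0,"dz":0,"rx":0,"ry":0,"rz":-0.049,"claw":1},
  ],
)

```text
time_s: 5.35
ee_pos: [0.5025, -0.2153, 0.1401]
eef_rot: [-3.141, 0.0, 0.123]
force: [-0.6, 0.7, -1.2]
grip_width: 0.0528
grip_force: 25.0
```

```bash
python3 - <<'E'
from h import *
st(); to(.5031,-.2142,.0256,.122)
a=shot("wrist"); save(a,"w3")
E
```

```text
t 5.35 p [ 0.5025 -0.2153  0.1401] rot [-3.1414e+00  3.0000e-04  1.2310e-01] F [-0.6  0.7 -1.2] w 0.0528 gf 25.0
to [ 0.007 -0.01   1.145]  rz 0.001
```

View pics/w3.png

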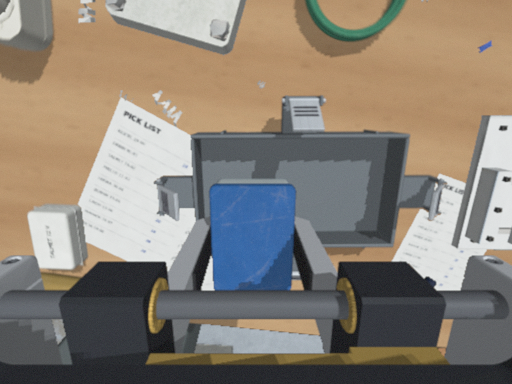

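The box is held square between the fingers at (250,240), above the left half of the tub. Lower and release it.

step_arm(
  plan=[
    {"dx":0.007,"dy":-0.01,"dz":0.4,"rx":0,"ry":0,"rz":0,"claw":1},
    {"dx":0,"dy":0,"dz":0.4,"rx":0,"ry":0,"rz":0,"claw":1},
    {"dx":0,"dy":0,"dz":0.25,"rx":0,"ry":0,"rz":0,"claw":1},
    {"dx":0,"dy":0,"dz":0.1,"rx":0,"ry":0,"rz":0,"claw":1},
    {"dx":0,"dy":0,"dz":0,"rx":0,"ry":0,"rz":0,"claw":0.3},
    {"dx":0,"dy":0,"dz":0,"rx":0,"ry":0,"rz":0,"claw":0.3},
    {"dx":0,"dy":0,"dz":-0.2,"rx":0,"ry":0,"rz":0,"claw":0.3},
    {"dx":0,"dy":0,"dz":-0.4,"rx":0,"ry":0,"rz":0,"claw":0.3},
    {"dx":0,"dy":0,"dz":-0.4,"rx":0,"ry":0,"rz":0,"claw":0},
    {"dx":0,"dy":0,"dz":-0.3,"rx":0,"ry":0,"rz":0,"claw":0},
  ],
)

```text
time_s: 6.4
ee_pos: [0.5041, -0.2134, 0.1591]
eef_rot: [3.139, -0.003, 0.121]
force: [0.4, -0.2, 0.6]
grip_width: 0.0787
grip_force: 0.0
```

```bash
python3 - <<'E'
from h import *
st()
a=shot("top"); W=cloud(a); print(rec(a,"parts_box"),rec(a,"hex_keys"))
print("adapter",face(W,(.378,.475,-.06,.06),.018,.04)); to(.4185,-.0003,.15,.072)
E
```

```text
t 6.4 p [ 0.5041 -0.2134  0.1591] rot [ 3.1393 -0.0032  0.1215] F [ 0.4 -0.2  0.6] w 0.0787 gf 0.0
[] []
adapter (array([416.5,  -1.6]), array([70.5, 44.3]), 4.3, 394, 0.0275)
to [-0.595 -2.222  0.072]  rz 0.032
```

step_arm(
  plan=[
    {"dx":-0.099,"dy":-0.37,"dz":0,"rx":0,"ry":0,"rz":0,"claw":0},
    {"dx":-0.099,"dy":-0.37,"dz":0,"rx":0,"ry":0,"rz":0,"claw":0},
    {"dx":-0.099,"dy":-0.37,"dz":0,"rx":0,"ry":0,"rz":0,"claw":0},
    {"dx":-0.099,"dy":-0.37,"dz":0,"rx":0,"ry":0,"rz":0,"claw":0},
    {"dx":-0.099,"dy":-0.37,"dz":0,"rx":0,"ry":0,"rz":0,"claw":0},
    {"dx":-0.099,"dy":-0.37,"dz":0.1,"rx":0,"ry":0,"rz":0,"claw":0},
    {"dx":0,"dy":0,"dz":0,"rx":0,"ry":0,"rz":0.032,"claw":0},
    {"dx":0,"dy":0,"dz":0,"rx":0,"ry":0,"rz":0,"claw":0},
  ],
)

```text
time_s: 7.35
ee_pos: [0.4171, 0.0007, 0.1449]
eef_rot: [-3.142, 0.001, 0.072]
force: [-0.3, -0.0, 1.2]
grip_width: 0.0938
grip_force: 0.0
```

```bash
python3 - <<'E'
from h import *
st()
a=shot("wrist"); W=cloud(a); print(rec(a,"adapter"))
print("adapter",face(W,(.37,.475,-.06,.06),.018,.04)); to(.4185,-.0003,.021,.072)
E
```

```text
t 7.35 p [0.4171 0.0007 0.1449] rot [-3.1416e+00  6.0000e-04  7.2200e-02] F [-0.3 -0.   1.2] w 0.0938 gf 0.0
[(0.75, [234, 154, 273, 218])]
adapter (array([418.7,   1.1]), array([69.3, 44.1]), 3.8, 2545, 0.0263)
to [9.000e-03 1.000e-03 1.242e+00]  rz 0.000
```

step_arm(
  plan=[
    {"dx":0.01,"dy":0,"dz":0.4,"rx":0,"ry":0,"rz":0,"claw":0},
    {"dx":0,"dy":0,"dz":0.4,"rx":0,"ry":0,"rz":0,"claw":0},
    {"dx":0,"dy":0,"dz":0.3,"rx":0,"ry":0,"rz":0,"claw":0},
    {"dx":0,"dy":0,"dz":0.14,"rx":0,"ry":0,"rz":0,"claw":0},
    {"dx":0,"dy":0,"dz":0,"rx":0,"ry":0,"rz":0,"claw":1},
    {"dx":0,"dy":0,"dz":0,"rx":0,"ry":0,"rz":0,"claw":1},
    {"dx":0,"dy":0,"dz":0,"rx":0,"ry":0,"rz":0,"claw":1},
    {"dx":0,"dy":0,"dz":0,"rx":0,"ry":0,"rz":0,"claw":1},
    {"dx":0,"dy":0,"dz":0,"rx":0,"ry":0,"rz":0,"claw":1},
    {"dx":0,"dy":0,"dz":0,"rx":0,"ry":0,"rz":0,"claw":1},
  ],
  grip_force=30,
)

```text
time_s: 8.45
ee_pos: [0.4188, 0.0, 0.0217]
eef_rot: [3.141, -0.001, 0.072]
force: [-0.5, 2.0, 0.3]
grip_width: 0.0501
grip_force: 0.9
```

```bash
python3 - <<'E'
from h import *
st(); c,s=np.cos(.122),np.sin(.122)
x,y=.509+s*.048,-.2618-c*.048; print(x,y); to(x,y,.15,.122)
E
```

```text
t 8.45 p [0.4188 0.     0.0217] rot [ 3.1415e+00 -7.0000e-04  7.1700e-02] F [-0.5  2.   0.3] w 0.0501 gf 0.9
0.5148414840230023 -0.30944322684715014
to [ 0.737  3.156 -1.283]  rz -0.032
```

step_arm(
  plan=[
    {"dx":0,"dy":0,"dz":0,"rx":0,"ry":0,"rz":0,"claw":1},
    {"dx":0,"dy":0,"dz":0,"rx":0,"ry":0,"rz":0,"claw":1},
  ],
)

```text
time_s: 8.65
ee_pos: [0.4187, 0.0001, 0.0216]
eef_rot: [3.142, -0.0, 0.072]
force: [-0.9, -0.7, 5.8]
grip_width: 0.046
grip_force: 30.0
```

step_arm(
  plan=[
    {"dx":0,"dy":0,"dz":-0.4,"rx":0,"ry":0,"rz":0,"claw":1},
    {"dx":0,"dy":0,"dz":-0.45,"rx":0,"ry":0,"rz":0,"claw":1},
    {"dx":0,"dy":0,"dz":-0.43,"rx":0,"ry":0,"rz":0,"claw":1},
    {"dx":0.105,"dy":0.451,"dz":0,"rx":0,"ry":0,"rz":0,"claw":1},
    {"dx":0.105,"dy":0.451,"dz":0,"rx":0,"ry":0,"rz":0,"claw":1},
    {"dx":0.105,"dy":0.451,"dz":0,"rx":0,"ry":0,"rz":0,"claw":1},
    {"dx":0.105,"dy":0.451,"dz":0,"rx":0,"ry":0,"rz":0,"claw":1},
    {"dx":0.105,"dy":0.451,"dz":0,"rx":0,"ry":0,"rz":0,"claw":1},
    {"dx":0.105,"dy":0.451,"dz":0,"rx":0,"ry":0,"rz":0,"claw":1},
    {"dx":0.105,"dy":0.451,"dz":0,"rx":0,"ry":0,"rz":-0.032,"claw":1},
  ],
)

```text
time_s: 9.65
ee_pos: [0.5146, -0.3114, 0.1489]
eef_rot: [-3.141, 0.0, 0.122]
force: [1.6, 0.6, -1.0]
grip_width: 0.0455
grip_force: 30.0
```

```bash
python3 - <<'E'
from h import *
st(); to(.5148,-.3094,.0266,.122)
a=shot("wrist"); save(a,"w4")
E
```

```text
t 9.65 p [ 0.5146 -0.3114  0.1489] rot [-3.1412e+00  4.0000e-04  1.2200e-01] F [ 1.6  0.6 -1. ] w 0.0455 gf 30.0
to [ 0.005 -0.019  1.223]  rz -0.000
```

View pics/w4.png

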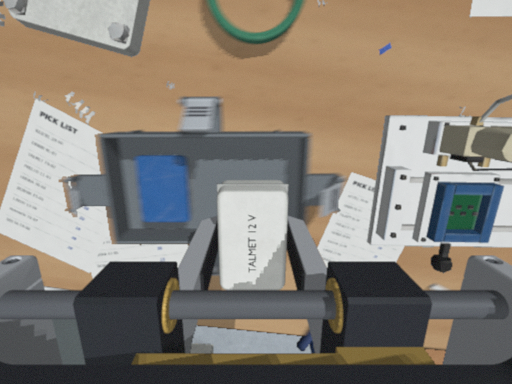

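The box lies flat in the tub at (163,188) and the adapter is held square at (252,235). Lower it into the right half.

step_arm(
  plan=[
    {"dx":0.005,"dy":-0.019,"dz":0.4,"rx":0,"ry":0,"rz":0,"claw":1},
    {"dx":0,"dy":0,"dz":0.4,"rx":0,"ry":0,"rz":0,"claw":1},
    {"dx":0,"dy":0,"dz":0.3,"rx":0,"ry":0,"rz":0,"claw":1},
    {"dx":0,"dy":0,"dz":0.12,"rx":0,"ry":0,"rz":0,"claw":1},
    {"dx":0,"dy":0,"dz":0,"rx":0,"ry":0,"rz":0,"claw":0.35},
    {"dx":0,"dy":0,"dz":0,"rx":0,"ry":0,"rz":0,"claw":0.35},
    {"dx":0,"dy":0,"dz":-0.2,"rx":0,"ry":0,"rz":0,"claw":0.35},
    {"dx":0,"dy":0,"dz":-0.4,"rx":0,"ry":0,"rz":0,"claw":0.35},
    {"dx":0,"dy":0,"dz":-0.45,"rx":0,"ry":0,"rz":0,"claw":0},
    {"dx":0,"dy":0,"dz":-0.45,"rx":0,"ry":0,"rz":0,"claw":0},
  ],
)

```text
time_s: 10.7
ee_pos: [0.5148, -0.3077, 0.1804]
eef_rot: [3.14, -0.001, 0.122]
force: [-0.0, -1.0, -0.6]
grip_width: 0.0735
grip_force: 0.0
```

```bash
python3 - <<'E'
from h import *
st()
a=shot("top"); W=cloud(a); save(a,"top2",(90,110,430,280),2.2)
Q=sel(W,(.36,.63,.09,.29),.007,.02); x,e=fitrect(Q[:,:2],.497,.193,.05,.106,.060)
r=cv2.minAreaRect((Q[:,:2]*1000).astype(np.float32)); print("lid",r)
print("handle",face(W,(.43,.56,.14,.25),.034,.06)); to(.4975,.196,.15,.0)
Q=sel(W,(.44,.58,-.38,-.14),.02,.034); print(len(Q)); 
E
```

```text
t 10.7 p [ 0.5148 -0.3077  0.1804] rot [ 3.1404e+00 -1.3000e-03  1.2190e-01] F [-0.  -1.  -0.6] w 0.0735 gf 0.0
lid ((496.86279296875, 196.88331604003906), (211.5620880126953, 119.881103515625), 3.196753740310669)
handle (array([497.7, 195.9]), array([25.6, 44.8]), 89.5, 159, 0.0445)
to [ 0.419 -5.039  0.349]  rz 0.078
580
```

View pics/top2.png

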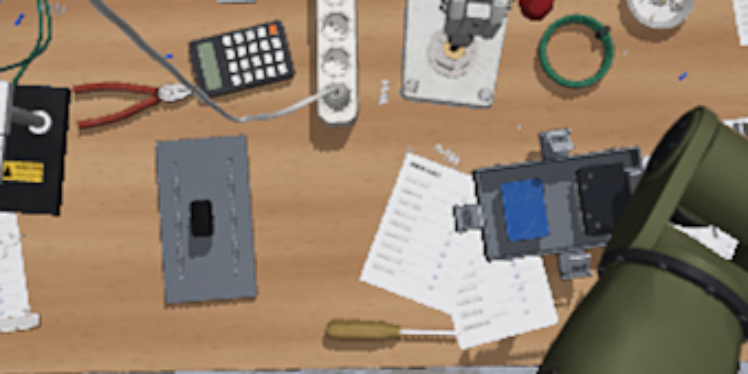

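Both items lie flat in the tub (box at (525,210); the arm partly hides the adapter). The lid lies at (205,220) with its long side along world x. I turn the wrist half round so the camera stays off the cord, then go to the lid.

step_arm(
  plan=[
    {"dx":0,"dy":0,"dz":0,"rx":0,"ry":0,"rz":-0.095,"claw":0},
    {"dx":0,"dy":0,"dz":0,"rx":0,"ry":0,"rz":-0.095,"claw":0},
    {"dx":0,"dy":0,"dz":0,"rx":0,"ry":0,"rz":-0.095,"claw":0},
    {"dx":0,"dy":0,"dz":0,"rx":0,"ry":0,"rz":-0.095,"claw":0},
    {"dx":0,"dy":0,"dz":0,"rx":0,"ry":0,"rz":-0.095,"claw":0},
    {"dx":0,"dy":0,"dz":0,"rx":0,"ry":0,"rz":-0.095,"claw":0},
    {"dx":0,"dy":0,"dz":0,"rx":0,"ry":0,"rz":-0.095,"claw":0},
    {"dx":0,"dy":0,"dz":0,"rx":0,"ry":0,"rz":-0.095,"claw":0},
    {"dx":0,"dy":0,"dz":0,"rx":0,"ry":0,"rz":-0.095,"claw":0},
    {"dx":0,"dy":0,"dz":0,"rx":0,"ry":0,"rz":-0.095,"claw":0},
  ],
)

```text
time_s: 11.75
ee_pos: [0.515, -0.3078, 0.1785]
eef_rot: [3.14, 0.001, 1.62]
force: [-0.7, 0.9, 0.2]
grip_width: 0.0941
grip_force: 0.0
```

step_arm(
  plan=[
    {"dx":0,"dy":0,"dz":0,"rx":0,"ry":0,"rz":-0.095,"claw":0},
    {"dx":0,"dy":0,"dz":0,"rx":0,"ry":0,"rz":-0.095,"claw":0},
    {"dx":0,"dy":0,"dz":0,"rx":0,"ry":0,"rz":-0.095,"claw":0},
    {"dx":0,"dy":0,"dz":0,"rx":0,"ry":0,"rz":-0.095,"claw":0},
    {"dx":0,"dy":0,"dz":0,"rx":0,"ry":0,"rz":-0.095,"claw":0},
    {"dx":0,"dy":0,"dz":0,"rx":0,"ry":0,"rz":-0.095,"claw":0},
    {"dx":0,"dy":0,"dz":0,"rx":0,"ry":0,"rz":-0.095,"claw":0},
    {"dx":0,"dy":0,"dz":0,"rx":0,"ry":0,"rz":-0.095,"claw":0},
    {"dx":0,"dy":0,"dz":0,"rx":0,"ry":0,"rz":-0.095,"claw":0},
    {"dx":0,"dy":0,"dz":0,"rx":0,"ry":0,"rz":-0.095,"claw":0},
  ],
)

```text
time_s: 12.75
ee_pos: [0.515, -0.3078, 0.1785]
eef_rot: [-3.14, 0.002, 3.112]
force: [1.0, -0.2, -0.1]
grip_width: 0.0942
grip_force: 0.0
```

```bash
python3 - <<'E'
from h import *
st(); print(np.round(telemetry.get_obs()["qpos"],2)); to(.4975,.196,.15,3.197)
E
```

```text
t 12.75 p [ 0.515  -0.3078  0.1785] rot [-3.1405e+00  1.6000e-03  3.1125e+00] F [ 1.  -0.2 -0.1] w 0.0942 gf 0.0
[-0.6   0.45  1.43 -0.    1.27 -2.14]
to [0.322 5.031 0.278]  rz -0.054
```

step_arm(
  plan=[
    {"dx":0.032,"dy":0.48,"dz":0,"rx":0,"ry":0,"rz":0,"claw":0},
    {"dx":0.032,"dy":0.48,"dz":0,"rx":0,"ry":0,"rz":0,"claw":0},
    {"dx":0.032,"dy":0.48,"dz":0,"rx":0,"ry":0,"rz":0,"claw":0},
    {"dx":0.032,"dy":0.48,"dz":0,"rx":0,"ry":0,"rz":0,"claw":0},
    {"dx":0.032,"dy":0.48,"dz":0,"rx":0,"ry":0,"rz":0,"claw":0},
    {"dx":0.032,"dy":0.48,"dz":0,"rx":0,"ry":0,"rz":0,"claw":0},
    {"dx":0.032,"dy":0.48,"dz":0,"rx":0,"ry":0,"rz":0,"claw":0},
    {"dx":0.032,"dy":0.48,"dz":0,"rx":0,"ry":0,"rz":0,"claw":0},
    {"dx":0.032,"dy":0.48,"dz":0,"rx":0,"ry":0,"rz":0,"claw":0},
    {"dx":0.032,"dy":0.48,"dz":0,"rx":0,"ry":0,"rz":-0.054,"claw":0},
  ],
)

```text
time_s: 13.75
ee_pos: [0.4996, 0.1752, 0.1786]
eef_rot: [3.141, 0.002, -3.092]
force: [0.9, -1.6, 0.2]
grip_width: 0.0938
grip_force: 0.0
```

```bash
python3 - <<'E'
from h import *
st(); a=shot("wrist"); W=cloud(a)
print("lid",face(W,(.36,.63,.09,.29),.006,.016)); print("handle",face(W,(.43,.56,.14,.25),.034,.06)); to(.4975,.196,.034,3.197)
E
```

```text
t 13.75 p [0.4996 0.1752 0.1786] rot [ 3.1411e+00  2.4000e-03 -3.0916e+00] F [ 0.9 -1.6  0.2] w 0.0938 gf 0.0
lid (array([497.9, 200.8]), array([211.6, 120.3]), 3.3, 14699, 0.0093)
handle (array([497.9, 200.6]), array([46., 26.]), 3.2, 907, 0.044)
to [0.009 0.15  1.446]  rz 0.004
```

step_arm(
  plan=[
    {"dx":0,"dy":0.23,"dz":0.2,"rx":0,"ry":0,"rz":0,"claw":0},
    {"dx":0,"dy":0,"dz":0.3,"rx":0,"ry":0,"rz":0,"claw":0},
    {"dx":0,"dy":0,"dz":0.2,"rx":0,"ry":0,"rz":0,"claw":0},
    {"dx":0,"dy":0,"dz":0,"rx":0,"ry":0,"rz":0,"claw":0},
    {"dx":0,"dy":0,"dz":0,"rx":0,"ry":0,"rz":0,"claw":0},
  ],
)

```text
time_s: 14.3
ee_pos: [0.499, 0.1962, 0.1085]
eef_rot: [3.141, 0.001, -3.092]
force: [0.8, 0.1, 0.5]
grip_width: 0.0938
grip_force: 0.0
```

```bash
python3 - <<'E'
from h import *
st(); a=shot("wrist"); W=cloud(a); st()
print("lid",face(W,(.36,.63,.09,.29),.006,.016)); print("handle",face(W,(.43,.56,.14,.25),.034,.06)); to(.4975,.198,.034,3.197)
E
```

```text
t 14.3 p [0.499  0.1962 0.1085] rot [ 3.1413e+00  1.3000e-03 -3.0920e+00] F [0.8 0.1 0.5] w 0.0938 gf 0.0
t 14.35 p [0.4993 0.1962 0.109 ] rot [ 3.1410e+00  2.2000e-03 -3.0921e+00] F [-0.2  0.3  0.4] w 0.0936 gf 0.0
lid (array([498.3, 200.7]), array([212.3, 120.4]), 3.2, 22712, 0.0093)
handle (array([497.3, 200.6]), array([45. , 25.7]), 2.7, 1429, 0.044)
to [0.019 0.018 0.75 ]  rz -0.004
```

step_arm(
  plan=[
    {"dx":0.01,"dy":0.041,"dz":0.3,"rx":0,"ry":0,"rz":0,"claw":0.3},
    {"dx":0,"dy":0,"dz":0.3,"rx":0,"ry":0,"rz":0,"claw":0.4},
    {"dx":0,"dy":0,"dz":0.14,"rx":0,"ry":0,"rz":0,"claw":0.4},
    {"dx":0,"dy":0,"dz":0,"rx":0,"ry":0,"rz":0,"claw":1},
    {"dx":0,"dy":0,"dz":0,"rx":0,"ry":0,"rz":0,"claw":1},
    {"dx":0,"dy":0,"dz":0,"rx":0,"ry":0,"rz":0,"claw":1},
    {"dx":0,"dy":0,"dz":0,"rx":0,"ry":0,"rz":0,"claw":1},
    {"dx":0,"dy":0,"dz":0,"rx":0,"ry":0,"rz":0,"claw":1},
    {"dx":0,"dy":0,"dz":0,"rx":0,"ry":0,"rz":0,"claw":1},
    {"dx":0,"dy":0,"dz":0,"rx":0,"ry":0,"rz":0,"claw":1},
  ],
  grip_force=45,
)

```text
time_s: 15.35
ee_pos: [0.4975, 0.2003, 0.0337]
eef_rot: [3.141, 0.0, -3.092]
force: [-1.1, 0.3, 4.0]
grip_width: 0.0259
grip_force: 45.0
```

step_arm(
  plan=[
    {"dx":0,"dy":0,"dz":0,"rx":0,"ry":0,"rz":0,"claw":1},
    {"dx":0,"dy":0,"dz":0,"rx":0,"ry":0,"rz":0,"claw":1},
  ],
)

```text
time_s: 15.55
ee_pos: [0.4975, 0.2003, 0.0337]
eef_rot: [3.141, 0.0, -3.092]
force: [-1.3, -0.4, 5.8]
grip_width: 0.0254
grip_force: 45.0
```

step_arm(
  plan=[
    {"dx":0,"dy":0,"dz":-0.2,"rx":0,"ry":0,"rz":0,"claw":1},
    {"dx":0,"dy":0,"dz":-0.3,"rx":0,"ry":0,"rz":0,"claw":1},
    {"dx":0,"dy":0,"dz":-0.4,"rx":0,"ry":0,"rz":0,"claw":1},
    {"dx":0,"dy":0,"dz":-0.4,"rx":0,"ry":0,"rz":0,"claw":1},
    {"dx":0.35,"dy":0,"dz":0,"rx":0,"ry":0,"rz":0,"claw":1},
    {"dx":0.35,"dy":0,"dz":0,"rx":0,"ry":0,"rz":0,"claw":1},
    {"dx":0,"dy":-0.3,"dz":0,"rx":0,"ry":0,"rz":0,"claw":1},
    {"dx":0,"dy":-0.4,"dz":0,"rx":0,"ry":0,"rz":0,"claw":1},
    {"dx":0,"dy":-0.4,"dz":0,"rx":0,"ry":0,"rz":0,"claw":1},
    {"dx":0,"dy":-0.4,"dz":0,"rx":0,"ry":0,"rz":0,"claw":1},
  ],
)

```text
time_s: 16.55
ee_pos: [0.4344, 0.0456, 0.1631]
eef_rot: [-3.142, -0.001, -3.091]
force: [0.9, 1.3, -2.5]
grip_width: 0.0258
grip_force: 45.0
```

```bash
python3 - <<'E'
from h import *
st(); print(np.round(telemetry.get_obs()["qpos"],2)); to(.509,-.2618,.16,1.693)
a=shot("scene"); save(a,"s2",(90,120,400,330),2)
W=cloud(shot("wrist")); o=telemetry.get_obs()["ee_pos"]
print(face(W,(.25,.6,-.1,.2),o[2]-.035,o[2]-.012))
E
```

```text
t 16.55 p [0.4344 0.0456 0.1631] rot [-3.1416e+00 -5.0000e-04 -3.0913e+00] F [ 0.9  1.3 -2.5] w 0.0258 gf 45.0
[ 0.02  0.11  1.9  -0.    1.14 -1.6 ]
to [-0.591 -3.107  0.031]  rz 0.954
(array([435.3,  41.3]), array([212. , 120.6]), 2.9, 29478, 0.1365)
```

View pics/s2.png

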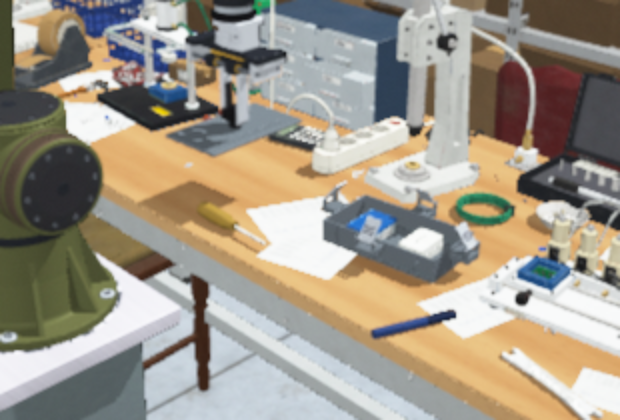

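The lid is held level in the gripper at (230,135), and the box and adapter lie flat in the tub at (370,220) and (420,240). Turn the lid, then carry it over.

step_arm(
  plan=[
    {"dx":0,"dy":0,"dz":0,"rx":0,"ry":0,"rz":0.09,"claw":1},
    {"dx":0,"dy":0,"dz":0,"rx":0,"ry":0,"rz":0.095,"claw":1},
    {"dx":0,"dy":0,"dz":0,"rx":0,"ry":0,"rz":0.095,"claw":1},
    {"dx":0,"dy":0,"dz":0,"rx":0,"ry":0,"rz":0.095,"claw":1},
    {"dx":0,"dy":0,"dz":0,"rx":0,"ry":0,"rz":0.095,"claw":1},
    {"dx":0,"dy":0,"dz":0,"rx":0,"ry":0,"rz":0.095,"claw":1},
    {"dx":0,"dy":0,"dz":0,"rx":0,"ry":0,"rz":0.095,"claw":1},
    {"dx":0,"dy":0,"dz":0,"rx":0,"ry":0,"rz":0.095,"claw":1},
    {"dx":0,"dy":0,"dz":0,"rx":0,"ry":0,"rz":0.095,"claw":1},
    {"dx":0,"dy":0,"dz":0,"rx":0,"ry":0,"rz":0.095,"claw":1},
  ],
)

```text
time_s: 17.65
ee_pos: [0.4346, 0.0474, 0.1629]
eef_rot: [-3.141, -0.0, 1.701]
force: [-0.1, -0.5, -3.6]
grip_width: 0.0254
grip_force: 45.0
```

```bash
python3 - <<'E'
from h import *
st(); to(.509,-.2618,.16,1.693)
E
```

```text
t 17.65 p [0.4346 0.0474 0.1629] rot [-3.1407e+00 -2.0000e-04  1.7010e+00] F [-0.1 -0.5 -3.6] w 0.0254 gf 45.0
to [-3.162  0.337  0.029]  rz 0.005
```

step_arm(
  plan=[
    {"dx":-0.395,"dy":0.042,"dz":0,"rx":0,"ry":0,"rz":0,"claw":1},
    {"dx":-0.395,"dy":0.042,"dz":0,"rx":0,"ry":0,"rz":0,"claw":1},
    {"dx":-0.395,"dy":0.042,"dz":0,"rx":0,"ry":0,"rz":0,"claw":1},
    {"dx":-0.395,"dy":0.042,"dz":0,"rx":0,"ry":0,"rz":0,"claw":1},
    {"dx":-0.395,"dy":0.042,"dz":0,"rx":0,"ry":0,"rz":0,"claw":1},
    {"dx":-0.395,"dy":0.042,"dz":0,"rx":0,"ry":0,"rz":0,"claw":1},
    {"dx":-0.395,"dy":0.042,"dz":0,"rx":0,"ry":0,"rz":0,"claw":1},
    {"dx":-0.395,"dy":0.042,"dz":0,"rx":0,"ry":0,"rz":0.005,"claw":1},
    {"dx":0,"dy":0,"dz":0,"rx":0,"ry":0,"rz":0,"claw":1},
    {"dx":0,"dy":0,"dz":0,"rx":0,"ry":0,"rz":0,"claw":1},
  ],
)

```text
time_s: 18.65
ee_pos: [0.5108, -0.2615, 0.1624]
eef_rot: [-3.14, -0.001, 1.698]
force: [0.1, 0.9, -2.8]
grip_width: 0.0259
grip_force: 45.0
```

```bash
python3 - <<'E'
from h import *
st(); to(.509,-.2618,.10,1.693)
a=shot("wrist"); W=cloud(a); o=telemetry.get_obs()["ee_pos"]; save(a,"w5")
print("lid",face(W,(.40,.62,-.40,-.12),o[2]-.030,o[2]-.015))
T=sel(W,(.40,.63,-.45,-.08),.055,.09); x=(.509,-.2618); c,s=np.cos(.122),np.sin(.122)
for n,d in dict(front=(-.075,0),back=(.075,0),left=(0,.12),right=(0,-.12)).items():
    p=np.array([x[0]+c*d[0]-s*d[1],x[1]+s*d[0]+c*d[1]]); m=np.hypot(*(T[:,:2]-p).T)<.025
    q=T[m][:,:2]-x; loc=np.c_[q@[c,s],q@[-s,c]]
    if m.sum(): print(n,m.sum(),loc.min(0).round(4),loc.max(0).round(4))
E
```

```text
t 18.65 p [ 0.5108 -0.2615  0.1624] rot [-3.1403e+00 -1.3000e-03  1.6980e+00] F [ 0.1  0.9 -2.8] w 0.0259 gf 45.0
to [-0.002 -0.017  0.624]  rz 0.003
lid (array([ 511.2, -262.5]), array([120.5, 211.9]), 7.6, 29444, 0.1359)
front 97 [-0.087  -0.0114] [-0.08    0.0141]
back 6 [0.0866 0.0006] [0.0875 0.0133]
left 629 [-0.0131  0.1133] [0.0129 0.1351]
```

View pics/w5.png

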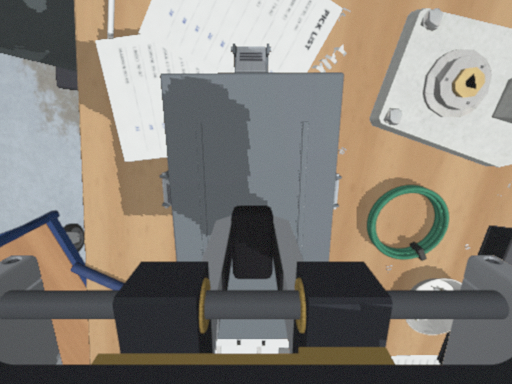

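The lid is held level over the tub, with the left tab visible above it at (252,58) and the side tabs peeking out at (165,190) and (337,190). I nudge it by 2 mm and lower it.

step_arm(
  plan=[
    {"dx":0.014,"dy":-0.018,"dz":0,"rx":0,"ry":0,"rz":0.004,"claw":1},
    {"dx":0,"dy":0,"dz":0.2,"rx":0,"ry":0,"rz":0,"claw":1},
    {"dx":0,"dy":0,"dz":0.25,"rx":0,"ry":0,"rz":0,"claw":1},
    {"dx":0,"dy":0,"dz":0.2,"rx":0,"ry":0,"rz":0,"claw":1},
    {"dx":0,"dy":0,"dz":0.1,"rx":0,"ry":0,"rz":0,"claw":1},
    {"dx":0,"dy":0,"dz":0,"rx":0,"ry":0,"rz":0,"claw":1},
    {"dx":0,"dy":0,"dz":0,"rx":0,"ry":0,"rz":0,"claw":1},
  ],
)

```text
time_s: 19.4
ee_pos: [0.5094, -0.2603, 0.0893]
eef_rot: [3.141, 0.001, 1.693]
force: [0.3, 0.2, -3.4]
grip_width: 0.0255
grip_force: 45.0
```

```bash
python3 - <<'E'
from h import *
st(); to(.5088,-.2603,.0695,1.693)
E
```

```text
t 19.4 p [ 0.5094 -0.2603  0.0893] rot [3.1407e+00 6.0000e-04 1.6931e+00] F [ 0.3  0.2 -3.4] w 0.0255 gf 45.0
to [ 0.001 -0.006  0.198]  rz 0.000
```

step_arm(
  plan=[
    {"dx":0,"dy":0,"dz":0.06,"rx":0,"ry":0,"rz":0,"claw":1},
    {"dx":0,"dy":0,"dz":0.05,"rx":0,"ry":0,"rz":0,"claw":1},
    {"dx":0,"dy":0,"dz":0.04,"rx":0,"ry":0,"rz":0,"claw":1},
    {"dx":0,"dy":0,"dz":0.04,"rx":0,"ry":0,"rz":0,"claw":1},
    {"dx":0,"dy":0,"dz":0,"rx":0,"ry":0,"rz":0,"claw":1},
    {"dx":0,"dy":0,"dz":0,"rx":0,"ry":0,"rz":0,"claw":1},
  ],
)

```text
time_s: 20.0
ee_pos: [0.5091, -0.2605, 0.0694]
eef_rot: [-3.142, 0.0, 1.693]
force: [-1.4, -0.4, -0.4]
grip_width: 0.0254
grip_force: 45.0
```

```bash
python3 - <<'E'
from h import *
st(); a=shot("wrist"); W=cloud(a)
print("lid",face(W,(.43,.60,-.38,-.15),.036,.056)); Q=sel(W,(.46,.56,-.22,-.165),.03,.06); print(np.percentile(Q[:,2],[5,50,95]))
st()
E
```

```text
t 20.0 p [ 0.5091 -0.2605  0.0694] rot [-3.1416  0.      1.6927] F [-1.4 -0.4 -0.4] w 0.0254 gf 45.0
lid (array([ 515. , -264.8]), array([169.9, 229.5]), 0.0, 30634, 0.0444)
[0.04332547 0.04443612 0.04565029]
t 20.05 p [ 0.509  -0.2605  0.0694] rot [ 3.1416 -0.      1.6927] F [-0.4  1.1 -1.2] w 0.0259 gf 45.0
```

step_arm(
  plan=[
    {"dx":0,"dy":0,"dz":0,"rx":0,"ry":0,"rz":0,"claw":0.5},
    {"dx":0,"dy":0,"dz":0,"rx":0,"ry":0,"rz":0,"claw":0.5},
    {"dx":0,"dy":0,"dz":0,"rx":0,"ry":0,"rz":0,"claw":0.5},
    {"dx":0,"dy":0,"dz":-0.2,"rx":0,"ry":0,"rz":0,"claw":0.5},
    {"dx":0,"dy":0,"dz":-0.4,"rx":0,"ry":0,"rz":0,"claw":1},
    {"dx":0,"dy":0,"dz":-0.45,"rx":0,"ry":0,"rz":0,"claw":1},
    {"dx":-0.4,"dy":0,"dz":-0.2,"rx":0,"ry":0,"rz":0,"claw":1},
    {"dx":-0.4,"dy":0,"dz":0,"rx":0,"ry":0,"rz":0,"claw":1},
    {"dx":0,"dy":0,"dz":0,"rx":0,"ry":0,"rz":0,"claw":1},
    {"dx":0,"dy":0,"dz":0,"rx":0,"ry":0,"rz":0,"claw":1},
  ],
)

```text
time_s: 21.05
ee_pos: [0.5185, -0.34, 0.1937]
eef_rot: [-3.141, -0.001, 1.692]
force: [-0.4, -0.1, -0.2]
grip_width: 0.0027
grip_force: 0.0
```

```bash
python3 - <<'E'
from h import *
st(); a=shot("wrist"); W=cloud(a); save(a,"w6")
x=np.array([.509,-.261]); c,s=np.cos(.122),np.sin(.122)
P=W.reshape(-1,3); P=P[np.isfinite(P).all(1)]; q=P[:,:2]-x; L=np.c_[q@[c,s],q@[-s,c],P[:,2]]
for n,d in dict(front=(-.05,0),back=(.05,0),left=(0,.095),right=(0,-.095)).items():
    m=np.hypot(L[:,0]-d[0],L[:,1]-d[1])<.006; print("lid z",n,m.sum(),np.median(L[m,2]).round(4) if m.any() else None)
m=(abs(L[:,2]-.0445)<.004)&(abs(L[:,0])<.064)&(abs(L[:,1])<.112); print("lid local ext",np.percentile(L[m,:2],[.3,99.7],axis=0).round(4))
for n,d in dict(front=(-.0775,0),back=(.0775,0),left=(0,.1235),right=(0,-.1235)).items():
    m=(np.hypot(L[:,0]-d[0],L[:,1]-d[1])<.025)&(L[:,2]>.055)&(L[:,2]<.09); m&= (abs(L[:,0])>.061)|(abs(L[:,1])>.107)
    if m.sum(): print(n,m.sum(),L[m].min(0).round(4),L[m].max(0).round(4))
E
```

```text
t 21.05 p [ 0.5185 -0.34    0.1937] rot [-3.1411e+00 -7.0000e-04  1.6916e+00] F [-0.4 -0.1 -0.2] w 0.0027 gf 0.0
lid z front 96 0.0444
lid z back 94 0.0445
lid z left 128 0.0443
lid z right 74 0.0444
lid local ext [[-0.059  -0.1048]
 [ 0.0598  0.1044]]
front 431 [-0.0873 -0.0127  0.055 ] [-0.0646  0.0132  0.0806]
back 438 [ 0.0643 -0.0127  0.0551] [0.0875 0.0132 0.0801]
right 48 [-0.0126 -0.1326  0.0552] [ 0.0019 -0.11    0.0786]
```

View pics/w6.png

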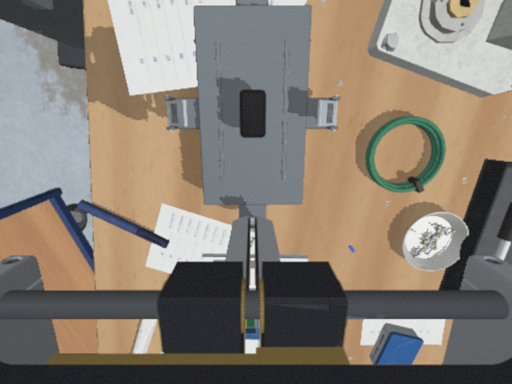

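The lid is seated flat and centred (255,105), with the tabs still open; the fixture is out of this view. Now I compute the press targets and the height of the fixture to the right.

```bash
python3 - <<'E'
from h import *
W=np.load("w2.npy"); Q=sel(W,(.42,.64,-.56,-.405),.02,.5)
for y in np.arange(-.56,-.4,.02):
    m=(Q[:,1]>=y)&(Q[:,1]<y+.02); print(round(y,2),m.sum(),Q[m,2].max().round(3) if m.any() else None)
to(.524,-.3836,.10,1.693)
E
```

```text
-0.56 1543 0.117
-0.54 1635 0.108
-0.52 1392 0.119
-0.5 2403 0.116
-0.48 696 0.046
-0.46 446 0.045
-0.44 0 None
-0.42 0 None
-0.4 0 None
to [-0.447  0.001  0.938]  rz -0.000
```

step_arm(
  plan=[
    {"dx":-0.447,"dy":0.001,"dz":0,"rx":0,"ry":0,"rz":0,"claw":1},
    {"dx":0,"dy":0,"dz":0.4,"rx":0,"ry":0,"rz":0,"claw":1},
    {"dx":0,"dy":0,"dz":0.4,"rx":0,"ry":0,"rz":0,"claw":1},
    {"dx":0,"dy":0,"dz":0.13,"rx":0,"ry":0,"rz":0,"claw":1},
    {"dx":0,"dy":0,"dz":0,"rx":0,"ry":0,"rz":0,"claw":1},
  ],
)

```text
time_s: 21.6
ee_pos: [0.5241, -0.3831, 0.1002]
eef_rot: [-3.14, -0.002, 1.694]
force: [0.5, 1.1, 0.5]
grip_width: 0.0008
grip_force: 0.0
```

```bash
python3 - <<'E'
from h import *
st(); to(.524,-.3836,.069,1.693)
E
```

```text
t 21.6 p [ 0.5241 -0.3831  0.1002] rot [-3.1396e+00 -2.0000e-03  1.6936e+00] F [0.5 1.1 0.5] w 0.0008 gf 0.0
to [-0.006 -0.001  0.312]  rz 0.000
```

step_arm(
  plan=[
    {"dx":-0.006,"dy":0,"dz":0.06,"rx":0,"ry":0,"rz":0,"claw":1},
    {"dx":0,"dy":0,"dz":0.06,"rx":0,"ry":0,"rz":0,"claw":1},
    {"dx":0,"dy":0,"dz":0.06,"rx":0,"ry":0,"rz":0,"claw":1},
    {"dx":0,"dy":0,"dz":0.06,"rx":0,"ry":0,"rz":0,"claw":1},
    {"dx":0,"dy":0,"dz":0.05,"rx":0,"ry":0,"rz":0,"claw":1},
    {"dx":0,"dy":0,"dz":0.03,"rx":0,"ry":0,"rz":0,"claw":1},
    {"dx":0,"dy":0,"dz":0,"rx":0,"ry":0,"rz":0,"claw":1},
    {"dx":0,"dy":0,"dz":0,"rx":0,"ry":0,"rz":0,"claw":1},
  ],
)

```text
time_s: 22.4
ee_pos: [0.5244, -0.3848, 0.0695]
eef_rot: [3.141, 0.0, 1.693]
force: [1.0, -0.7, 0.2]
grip_width: 0.0002
grip_force: 0.2
```

step_arm(
  plan=[
    {"dx":0,"dy":0,"dz":-0.3,"rx":0,"ry":0,"rz":0,"claw":1},
    {"dx":0,"dy":0,"dz":-0.35,"rx":0,"ry":0,"rz":0,"claw":1},
    {"dx":0.4,"dy":0,"dz":0,"rx":0,"ry":0,"rz":0,"claw":1},
    {"dx":0.4,"dy":0,"dz":0,"rx":0,"ry":0,"rz":0,"claw":1},
    {"dx":0.4,"dy":0,"dz":0,"rx":0,"ry":0,"rz":0,"claw":1},
    {"dx":0.4,"dy":0,"dz":0,"rx":0,"ry":0,"rz":0,"claw":1},
    {"dx":0.4,"dy":0,"dz":0,"rx":0,"ry":0,"rz":0,"claw":1},
    {"dx":0.4,"dy":0,"dz":0,"rx":0,"ry":0,"rz":0,"claw":1},
    {"dx":0.1,"dy":0,"dz":0,"rx":0,"ry":0,"rz":0,"claw":1},
    {"dx":0,"dy":0,"dz":0,"rx":0,"ry":0,"rz":0,"claw":1},
  ],
)

```text
time_s: 23.4
ee_pos: [0.4941, -0.1358, 0.1347]
eef_rot: [3.141, 0.0, 1.695]
force: [0.2, -0.7, 0.2]
grip_width: 0.0008
grip_force: 0.0
```

```bash
python3 - <<'E'
from h import *
st(); to(.494,-.1384,.068,1.693)
W=cloud(shot("top"))
x=np.array([.509,-.261]); c,s=np.cos(.122),np.sin(.122)
P=W.reshape(-1,3); P=P[np.isfinite(P).all(1)]; q=P[:,:2]-x; L=np.c_[q@[c,s],q@[-s,c],P[:,2]]
m=(abs(L[:,0])<.012)&(L[:,1]<-.10)&(L[:,1]>-.14); print(m.sum(),L[m].max(0))
E
```

```text
t 23.4 p [ 0.4941 -0.1358  0.1347] rot [3.1412e+00 2.0000e-04 1.6947e+00] F [ 0.2 -0.7  0.2] w 0.0008 gf 0.0
to [-0.026 -0.005  0.667]  rz 0.001
132 [ 0.01172164 -0.10017537  0.05696356]
```

The right tab's highest point dropped from about 0.08 to 0.057 (this includes the bracket), so it is flat. Now the left one.

step_arm(
  plan=[
    {"dx":-0.026,"dy":-0.005,"dz":0.2,"rx":0,"ry":0,"rz":0,"claw":1},
    {"dx":0,"dy":0,"dz":0.15,"rx":0,"ry":0,"rz":0,"claw":1},
    {"dx":0,"dy":0,"dz":0.06,"rx":0,"ry":0,"rz":0,"claw":1},
    {"dx":0,"dy":0,"dz":0.06,"rx":0,"ry":0,"rz":0,"claw":1},
    {"dx":0,"dy":0,"dz":0.06,"rx":0,"ry":0,"rz":0,"claw":1},
    {"dx":0,"dy":0,"dz":0.06,"rx":0,"ry":0,"rz":0,"claw":1},
    {"dx":0,"dy":0,"dz":0.05,"rx":0,"ry":0,"rz":0,"claw":1},
    {"dx":0,"dy":0,"dz":0.02,"rx":0,"ry":0,"rz":0,"claw":1},
    {"dx":0,"dy":0,"dz":0,"rx":0,"ry":0,"rz":0,"claw":1},
    {"dx":0,"dy":0,"dz":0,"rx":0,"ry":0,"rz":0,"claw":1},
  ],
)

```text
time_s: 24.45
ee_pos: [0.4938, -0.14, 0.0691]
eef_rot: [-3.141, 0.001, 1.692]
force: [-7.0, -1.7, 14.4]
grip_width: 0.0005
grip_force: 7.2
```

step_arm(
  plan=[
    {"dx":0,"dy":0,"dz":-0.3,"rx":0,"ry":0,"rz":0,"claw":1},
    {"dx":0,"dy":0,"dz":-0.45,"rx":0,"ry":0,"rz":0,"claw":1},
    {"dx":-0.35,"dy":0,"dz":0,"rx":0,"ry":0,"rz":0.095,"claw":1},
    {"dx":-0.3,"dy":-0.3,"dz":0,"rx":0,"ry":0,"rz":0.095,"claw":1},
    {"dx":-0.3,"dy":-0.3,"dz":0,"rx":0,"ry":0,"rz":0.095,"claw":1},
    {"dx":0,"dy":0,"dz":0,"rx":0,"ry":0,"rz":0.095,"claw":1},
    {"dx":0,"dy":0,"dz":0,"rx":0,"ry":0,"rz":0.095,"claw":1},
    {"dx":0,"dy":0,"dz":0,"rx":0,"ry":0,"rz":0.095,"claw":1},
    {"dx":0,"dy":0,"dz":0,"rx":0,"ry":0,"rz":0.095,"claw":1},
    {"dx":0,"dy":0,"dz":0,"rx":0,"ry":0,"rz":0.095,"claw":1},
  ],
)

```text
time_s: 25.45
ee_pos: [0.4323, -0.2278, 0.1431]
eef_rot: [-3.141, 0.0, 0.492]
force: [0.1, 0.3, 0.5]
grip_width: 0.0002
grip_force: 0.0
```

```bash
cat >> h.py <<'E'
def tabs(n):
    W=cloud(shot(n)); x=np.array([.509,-.261]); c,s=np.cos(.122),np.sin(.122)
    P=W.reshape(-1,3); P=P[np.isfinite(P).all(1)]; q=P[:,:2]-x; L=np.c_[q@[c,s],q@[-s,c],P[:,2]]
    for k,i,sg,h in (("front",0,-1,.060),("back",0,1,.060),("left",1,1,.106),("right",1,-1,.106)):
        m=(abs(L[:,1-i])<.011)&(L[:,i]*sg>h-.008)&(L[:,i]*sg<h+.028)&(L[:,2]<.1)&(L[:,2]>.02)
        print(n,k,m.sum(),"max z",L[m,2].max().round(4) if m.any() else None)
E
python3 - <<'E'
from h import *
st(); to(.509-.0775*np.cos(.122),-.261-.0775*np.sin(.122),.068,.122); tabs("wrist"); tabs("top")
E
```

```text
t 25.45 p [ 0.4323 -0.2278  0.1431] rot [-3.1414e+00  2.0000e-04  4.9230e-01] F [0.1 0.3 0.5] w 0.0002 gf 0.0
to [-0.204  0.375  0.751]  rz 0.236
wrist front 872 max z 0.0793
wrist back 1334 max z 0.0799
wrist left 1054 max z 0.0532
wrist right 883 max z 0.0528
top front 0 max z None
top back 125 max z 0.0832
top left 103 max z 0.0577
top right 109 max z 0.0563
```

step_arm(
  plan=[
    {"dx":-0.204,"dy":0.375,"dz":0,"rx":0,"ry":0,"rz":0,"claw":1},
    {"dx":0,"dy":0,"dz":0,"rx":0,"ry":0,"rz":0.08,"claw":1},
    {"dx":0,"dy":0,"dz":0,"rx":0,"ry":0,"rz":0.08,"claw":1},
    {"dx":0,"dy":0,"dz":0,"rx":0,"ry":0,"rz":0.076,"claw":1},
    {"dx":0,"dy":0,"dz":0.2,"rx":0,"ry":0,"rz":0,"claw":1},
    {"dx":0,"dy":0,"dz":0.2,"rx":0,"ry":0,"rz":0,"claw":1},
    {"dx":0,"dy":0,"dz":0,"rx":0,"ry":0,"rz":0,"claw":1},
    {"dx":0,"dy":0,"dz":0,"rx":0,"ry":0,"rz":0,"claw":1},
  ],
)

```text
time_s: 26.35
ee_pos: [0.4325, -0.2703, 0.1036]
eef_rot: [-3.141, 0.0, 0.131]
force: [0.7, 0.1, 0.8]
grip_width: 0.0002
grip_force: 0.0
```

```bash
python3 - <<'E'
from h import *
st(); to(.509-.0775*np.cos(.122),-.261-.0775*np.sin(.122),.069,.122)
E
```

```text
t 26.35 p [ 0.4325 -0.2703  0.1036] rot [-3.1413e+00  3.0000e-04  1.3070e-01] F [0.7 0.1 0.8] w 0.0002 gf 0.0
to [-0.004  0.001  0.346]  rz 0.006
```

step_arm(
  plan=[
    {"dx":-0.004,"dy":0,"dz":0.06,"rx":0,"ry":0,"rz":0.006,"claw":1},
    {"dx":0,"dy":0,"dz":0.06,"rx":0,"ry":0,"rz":0,"claw":1},
    {"dx":0,"dy":0,"dz":0.06,"rx":0,"ry":0,"rz":0,"claw":1},
    {"dx":0,"dy":0,"dz":0.06,"rx":0,"ry":0,"rz":0,"claw":1},
    {"dx":0,"dy":0,"dz":0.06,"rx":0,"ry":0,"rz":0,"claw":1},
    {"dx":0,"dy":0,"dz":0.045,"rx":0,"ry":0,"rz":0,"claw":1},
    {"dx":0,"dy":0,"dz":0,"rx":0,"ry":0,"rz":0,"claw":1},
    {"dx":0,"dy":0,"dz":0,"rx":0,"ry":0,"rz":0,"claw":1},
  ],
)

```text
time_s: 27.15
ee_pos: [0.4321, -0.2702, 0.0692]
eef_rot: [-3.142, 0.0, 0.119]
force: [-2.8, 2.9, 9.4]
grip_width: 0.0008
grip_force: 4.8
```

step_arm(
  plan=[
    {"dx":0,"dy":0,"dz":-0.3,"rx":0,"ry":0,"rz":0,"claw":1},
    {"dx":0,"dy":0,"dz":-0.35,"rx":0,"ry":0,"rz":0,"claw":1},
    {"dx":0.4,"dy":0,"dz":0,"rx":0,"ry":0,"rz":0,"claw":1},
    {"dx":0.4,"dy":0,"dz":0,"rx":0,"ry":0,"rz":0,"claw":1},
    {"dx":0.4,"dy":0,"dz":0,"rx":0,"ry":0,"rz":0,"claw":1},
    {"dx":0.35,"dy":0,"dz":0,"rx":0,"ry":0,"rz":0,"claw":1},
    {"dx":0,"dy":0,"dz":0.2,"rx":0,"ry":0,"rz":0,"claw":1},
    {"dx":0,"dy":0,"dz":0.1,"rx":0,"ry":0,"rz":0,"claw":1},
    {"dx":0,"dy":0,"dz":0,"rx":0,"ry":0,"rz":0,"claw":1},
  ],
)

```text
time_s: 28.05
ee_pos: [0.5848, -0.2515, 0.1019]
eef_rot: [-3.14, 0.003, 0.119]
force: [-0.7, 0.9, -0.5]
grip_width: 0.0005
grip_force: 0.0
```

```bash
python3 - <<'E'
from h import *
st(); to(.509+.0775*np.cos(.122),-.261+.0775*np.sin(.122),.069,.122); tabs("top")
E
```

```text
t 28.05 p [ 0.5848 -0.2515  0.1019] rot [-3.1397e+00  3.0000e-03  1.1870e-01] F [-0.7  0.9 -0.5] w 0.0005 gf 0.0
to [0.012 0.002 0.329]  rz -0.002
top front 0 max z None
top back 0 max z None
top left 106 max z 0.0561
top right 0 max z None
```

step_arm(
  plan=[
    {"dx":0.012,"dy":0.002,"dz":0.06,"rx":0,"ry":0,"rz":0,"claw":1},
    {"dx":0,"dy":0,"dz":0.06,"rx":0,"ry":0,"rz":0,"claw":1},
    {"dx":0,"dy":0,"dz":0.06,"rx":0,"ry":0,"rz":0,"claw":1},
    {"dx":0,"dy":0,"dz":0.06,"rx":0,"ry":0,"rz":0,"claw":1},
    {"dx":0,"dy":0,"dz":0.05,"rx":0,"ry":0,"rz":0,"claw":1},
    {"dx":0,"dy":0,"dz":0.04,"rx":0,"ry":0,"rz":0,"claw":1},
    {"dx":0,"dy":0,"dz":0,"rx":0,"ry":0,"rz":0,"claw":1},
    {"dx":0,"dy":0,"dz":0,"rx":0,"ry":0,"rz":0,"claw":1},
  ],
)

```text
time_s: 28.9
ee_pos: [0.5871, -0.2519, 0.0707]
eef_rot: [-3.141, 0.0, 0.119]
force: [0.3, 0.5, -0.2]
grip_width: 0.0006
grip_force: 0.0
```

step_arm(
  plan=[
    {"dx":0,"dy":0,"dz":-0.3,"rx":0,"ry":0,"rz":0,"claw":1},
    {"dx":0,"dy":0,"dz":-0.35,"rx":0,"ry":0,"rz":0,"claw":1},
    {"dx":-0.4,"dy":0,"dz":0,"rx":0,"ry":0,"rz":0,"claw":1},
    {"dx":-0.37,"dy":0,"dz":0,"rx":0,"ry":0,"rz":-0.095,"claw":0.3},
    {"dx":0,"dy":0,"dz":0,"rx":0,"ry":0,"rz":-0.095,"claw":0.4},
    {"dx":0,"dy":0,"dz":0,"rx":0,"ry":0,"rz":-0.095,"claw":0.4},
    {"dx":0,"dy":0,"dz":0,"rx":0,"ry":0,"rz":-0.095,"claw":0.4},
    {"dx":0,"dy":0,"dz":0,"rx":0,"ry":0,"rz":-0.095,"claw":0.4},
    {"dx":0,"dy":0,"dz":0,"rx":0,"ry":0,"rz":-0.095,"claw":0.4},
    {"dx":0,"dy":0,"dz":0,"rx":0,"ry":0,"rz":-0.095,"claw":0.4},
  ],
)

```text
time_s: 29.9
ee_pos: [0.5108, -0.2611, 0.1361]
eef_rot: [3.141, 0.0, 1.169]
force: [-0.1, -0.5, -0.3]
grip_width: 0.0529
grip_force: 0.0
```

step_arm(
  plan=[
    {"dx":0,"dy":0,"dz":-0.3,"rx":0,"ry":0,"rz":-0.095,"claw":0.4},
    {"dx":0,"dy":0,"dz":-0.3,"rx":0,"ry":0,"rz":-0.095,"claw":0.4},
    {"dx":0,"dy":0,"dz":0,"rx":0,"ry":0,"rz":-0.095,"claw":0.4},
    {"dx":0,"dy":0,"dz":0,"rx":0,"ry":0,"rz":-0.045,"claw":0.4},
    {"dx":0,"dy":0,"dz":0,"rx":0,"ry":0,"rz":0,"claw":0.4},
    {"dx":0,"dy":0,"dz":0,"rx":0,"ry":0,"rz":0,"claw":0.4},
  ],
)

```text
time_s: 30.5
ee_pos: [0.5107, -0.261, 0.1958]
eef_rot: [3.142, 0.0, 1.679]
force: [-0.5, -0.2, 0.3]
grip_width: 0.0565
grip_force: 0.0
```

```bash
python3 - <<'E'
from h import *
st(); tabs("wrist"); W=cloud(shot("wrist")); print(face(W,(.45,.57,-.32,-.20),.068,.09)); to(.509,-.261,.069,1.693)
E
```

```text
t 30.5 p [ 0.5107 -0.261   0.1958] rot [3.1416 0.     1.6793] F [-0.5 -0.2  0.3] w 0.0565 gf 0.0
wrist front 566 max z 0.0523
wrist back 572 max z 0.0524
wrist left 769 max z 0.0533
wrist right 439 max z 0.0525
(array([ 509.5, -260.6]), array([26. , 44.6]), 6.8, 997, 0.079)
to [ 0.002 -0.017  1.267]  rz -0.008
```

All four tabs are flat (tops about 0.052) and the handle is at (0.5095, -0.2606). Now grip it for the tug.

step_arm(
  plan=[
    {"dx":0.002,"dy":-0.014,"dz":0.4,"rx":0,"ry":0,"rz":-0.008,"claw":0.4},
    {"dx":0,"dy":0,"dz":0.4,"rx":0,"ry":0,"rz":0,"claw":0.4},
    {"dx":0,"dy":0,"dz":0.3,"rx":0,"ry":0,"rz":0,"claw":0.4},
    {"dx":0,"dy":0,"dz":0.165,"rx":0,"ry":0,"rz":0,"claw":0.4},
    {"dx":0,"dy":0,"dz":0,"rx":0,"ry":0,"rz":0,"claw":1},
    {"dx":0,"dy":0,"dz":0,"rx":0,"ry":0,"rz":0,"claw":1},
    {"dx":0,"dy":0,"dz":0,"rx":0,"ry":0,"rz":0,"claw":1},
    {"dx":0,"dy":0,"dz":0,"rx":0,"ry":0,"rz":0,"claw":1},
    {"dx":0,"dy":0,"dz":0,"rx":0,"ry":0,"rz":0,"claw":1},
    {"dx":0,"dy":0,"dz":0,"rx":0,"ry":0,"rz":0,"claw":1},
  ],
  grip_force=45,
)

```text
time_s: 31.6
ee_pos: [0.5097, -0.2612, 0.0704]
eef_rot: [3.14, 0.001, 1.694]
force: [-1.0, 1.0, 6.9]
grip_width: 0.0255
grip_force: 45.0
```

step_arm(
  plan=[
    {"dx":0,"dy":0,"dz":-0.02,"rx":0,"ry":0,"rz":0,"claw":1},
    {"dx":0,"dy":0,"dz":-0.02,"rx":0,"ry":0,"rz":0,"claw":1},
    {"dx":0,"dy":0,"dz":0,"rx":0,"ry":0,"rz":0,"claw":1},
    {"dx":0,"dy":0,"dz":0,"rx":0,"ry":0,"rz":0,"claw":1},
  ],
)

```text
time_s: 32.0
ee_pos: [0.5092, -0.2609, 0.0731]
eef_rot: [-3.141, -0.0, 1.694]
force: [0.2, -0.4, -3.2]
grip_width: 0.0253
grip_force: 45.0
```

step_arm(
  plan=[
    {"dx":0,"dy":0,"dz":-0.025,"rx":0,"ry":0,"rz":0,"claw":1},
    {"dx":0,"dy":0,"dz":-0.02,"rx":0,"ry":0,"rz":0,"claw":1},
    {"dx":0,"dy":0,"dz":-0.02,"rx":0,"ry":0,"rz":0,"claw":1},
    {"dx":0,"dy":0,"dz":0,"rx":0,"ry":0,"rz":0,"claw":1},
    {"dx":0,"dy":0,"dz":0,"rx":0,"ry":0,"rz":0,"claw":1},
    {"dx":0,"dy":0,"dz":0,"rx":0,"ry":0,"rz":0,"claw":1},
  ],
)

```text
time_s: 32.6
ee_pos: [0.5091, -0.2608, 0.0795]
eef_rot: [-3.141, -0.0, 1.694]
force: [-0.9, 0.8, -8.1]
grip_width: 0.0253
grip_force: 45.0
```

step_arm(
  plan=[
    {"dx":0,"dy":0,"dz":-0.015,"rx":0,"ry":0,"rz":0,"claw":1},
    {"dx":0,"dy":0,"dz":0,"rx":0,"ry":0,"rz":0,"claw":1},
    {"dx":0,"dy":0,"dz":0,"rx":0,"ry":0,"rz":0,"claw":1},
    {"dx":0,"dy":0,"dz":0,"rx":0,"ry":0,"rz":0,"claw":1},
    {"dx":0,"dy":0,"dz":0,"rx":0,"ry":0,"rz":0,"claw":1},
    {"dx":0,"dy":0,"dz":0,"rx":0,"ry":0,"rz":0,"claw":1},
  ],
)

```text
time_s: 33.2
ee_pos: [0.5092, -0.2609, 0.0812]
eef_rot: [-3.141, -0.0, 1.694]
force: [-1.4, 0.4, -9.9]
grip_width: 0.0255
grip_force: 45.0
```

```bash
python3 - <<'E'
from h import *
st(); tabs("wrist"); st()
E
```

```text
t 33.2 p [ 0.5092 -0.2609  0.0812] rot [-3.1412e+00 -2.0000e-04  1.6943e+00] F [-1.4  0.4 -9.9] w 0.0255 gf 45.0
wrist front 1386 max z 0.0528
wrist back 1343 max z 0.0528
wrist left 2107 max z 0.0528
wrist right 683 max z 0.0524
t 33.25 p [ 0.5092 -0.2609  0.0812] rot [-3.1414e+00 -2.0000e-04  1.6943e+00] F [-3.2  1.6 -9.1] w 0.0255 gf 45.0
```

The tug measures about 10 N and the tabs hold the lid. Lower gently, release and retreat.

step_arm(
  plan=[
    {"dx":0,"dy":0,"dz":0.03,"rx":0,"ry":0,"rz":0,"claw":1},
    {"dx":0,"dy":0,"dz":0.04,"rx":0,"ry":0,"rz":0,"claw":1},
    {"dx":0,"dy":0,"dz":0.035,"rx":0,"ry":0,"rz":0,"claw":1},
    {"dx":0,"dy":0,"dz":0,"rx":0,"ry":0,"rz":0,"claw":1},
    {"dx":0,"dy":0,"dz":0,"rx":0,"ry":0,"rz":0,"claw":0.45},
    {"dx":0,"dy":0,"dz":0,"rx":0,"ry":0,"rz":0,"claw":0.45},
    {"dx":0,"dy":0,"dz":0,"rx":0,"ry":0,"rz":0,"claw":0.45},
    {"dx":0,"dy":0,"dz":-0.2,"rx":0,"ry":0,"rz":0,"claw":0.45},
    {"dx":0,"dy":0,"dz":-0.4,"rx":0,"ry":0,"rz":0,"claw":0.45},
    {"dx":0,"dy":0,"dz":-0.45,"rx":0,"ry":0,"rz":0,"claw":0.45},
  ],
)

```text
time_s: 34.25
ee_pos: [0.5088, -0.2607, 0.1764]
eef_rot: [-3.14, -0.001, 1.694]
force: [1.1, 0.6, 0.3]
grip_width: 0.0516
grip_force: 0.0
```

step_arm(
  plan=[
    {"dx":0,"dy":0,"dz":-0.3,"rx":0,"ry":0,"rz":0,"claw":0.45},
    {"dx":0,"dy":-0.4,"dz":0,"rx":0,"ry":0,"rz":0,"claw":0.45},
    {"dx":0,"dy":-0.4,"dz":0,"rx":0,"ry":0,"rz":0,"claw":0.45},
    {"dx":0,"dy":0,"dz":0,"rx":0,"ry":0,"rz":0,"claw":0.45},
    {"dx":0,"dy":0,"dz":0,"rx":0,"ry":0,"rz":0,"claw":0.45},
  ],
)

```text
time_s: 34.75
ee_pos: [0.4299, -0.2712, 0.2065]
eef_rot: [3.141, 0.001, 1.693]
force: [0.7, 0.3, 0.3]
grip_width: 0.0517
grip_force: 0.0
```

```bash
python3 - <<'E'
from h import *
st(); tabs("wrist"); a=shot("wrist"); W=cloud(a); print(face(W,(.45,.57,-.32,-.20),.068,.1)); save(a,"w7"); b=shot("top"); save(b,"top3",(90,110,430,280),2.2); print(rec(b,"hex_keys"),rec(b,"parts_box"))
E
```

```text
t 34.75 p [ 0.4299 -0.2712  0.2065] rot [3.1405e+00 9.0000e-04 1.6932e+00] F [0.7 0.3 0.3] w 0.0517 gf 0.0
wrist front 505 max z 0.0531
wrist back 542 max z 0.053
wrist left 723 max z 0.0532
wrist right 0 max z None
(array([ 510. , -260.7]), array([26.3, 45. ]), 7.3, 980, 0.079)
[(0.67, [338, 194, 355, 207])] []
```

View pics/top3.png

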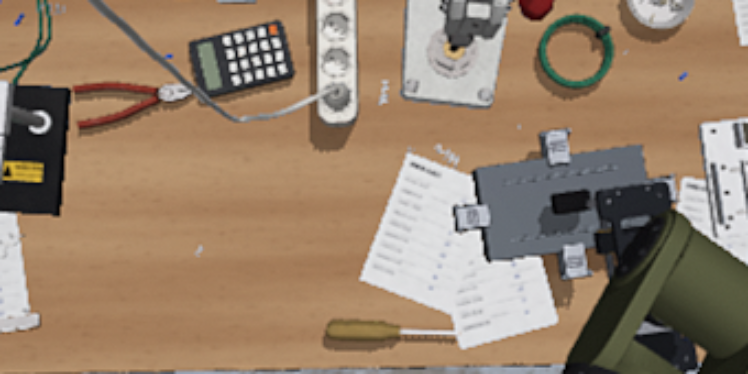

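The tub is closed with the tabs flat and the handle back down; the pliers and calculator have not moved and nothing else to pack is left. Handing in.

```bash
python3 -c "
from station import hand_in
print(hand_in())"
```

```text
the job is handed in; nothing more can be done
None
```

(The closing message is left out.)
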